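# Hang connector locking bows in the soak tank and cam-lock its lid

### The job

Load the soak tank for degreasing: hang every yellow-gripped locking bow astride the bar inside the steel tank, one to a seat, filling the seats from the blue end without a gap so that the spare seats stay together. Then push the lid fully home on the tank and swing both of its red-tipped cam arms all the way down to lock it. Leave the blue carton, the solvent dispenser and the round tin where they are.

Things in the scene. Friction and masses are not known exactly. Their poses are not given: they have to be found in the camera images.
- tank: open stainless soak tank, fixed; 228 mm long (its y) by 96 mm wide (x) over the collar round its rim, inside 210 x 78 mm, rim 60 mm high. Origin: centre of its underside, z up. Bracket and plate at its +y end are blue. A round bar, 10 mm thick, runs along y in the middle, top 68 mm above the origin. A bow hung right has its x along the tank's x (either way) and its origin 12 mm above the tank's
- rim (a point): centre of the tank's mouth, at rim height (tank 0, 0, 60 mm). Round the rim outside runs a collar 6 mm high that overhangs the wall by 6 mm; the noses of the lid's cam arms catch under it. Not listed, fixed: a lamp head, a fume duct and an open case lid stand over the middle of the bench beyond x = 0.5 m; cross from left to right nearer the robot than that, and high
- seat1 (a point): first seat, next to the blue end: on top of the bar at tank y = +75 mm. Black rings on the bar (20 mm in diameter, 3 mm thick) at tank y = -50, 0 and +50 mm part the four seats
- seat2 (a point): second seat: on top of the bar at tank y = +25 mm
- seat3 (a point): third seat: on top of the bar at tank y = -25 mm
- seat4 (a point): fourth seat: on top of the bar at tank y = -75 mm
- lid: loose stainless lid, 241 mm long (its y), 109 mm wide (x), 59 mm high without handle, 0.6 kg. Origin: centre of its skirt's lower edge, z up; starts right way up on the bench. Its skirt, 24 mm deep, slides over the tank's collar with 3.5 mm play per side; fully home its origin is 36 mm above the tank's, y axes parallel (half round is as good). It slides freely while the cam arms are up
- lid_handle (a point): middle of the lid's black handle bar: 13 mm thick, along the lid's y, 62 mm free between its posts, 91 mm above the lid's origin, 32 mm above the lid's top
- cam_near_hinge (a point): hinge of the cam arm in the middle of the lid's -x side, at lid (-55.5, 0, 14) mm; hinge line along the lid's y
- cam_far_hinge (a point): hinge of the cam arm in the middle of the lid's +x side, at lid (+55.5, 0, 14) mm
- cam_near_tip (a point): red cross bar (9 mm thick, 26 mm wide) at the end of the -x cam arm, 40 mm from its hinge
- cam_far_tip (a point): the same on the +x cam arm
- cam_near (a joint): swing of the -x cam arm, rad: 0 = up, pointing away from the lid 40 degrees above level; 1.396 = fully down (stop), 40 degrees below level. Grows as the arm swings outward and down; it stays where left (1 N at the tip moves it). Only with the lid home can it go right down, its nose catching under the tank's collar
- cam_far (a joint): the same for the cam arm on the +x side
- bow_a: connector locking bow, an upside-down U, 100 g: a yellow grip 60 mm long (its x), 14 mm wide (y), 22 mm high joins two steel cheeks 4 mm thick, 50 mm tall, 38 mm wide (y) at the foot, 52 mm apart. Origin: centre of its underside as it stands, z up; grip underside 50 mm, top 72 mm above that, with an 18 mm wide, 6 mm deep hollow under its middle for the bar. Starts standing; may be absent
- bow_b: another bow like bow_a; may be absent
- bow_c: another bow like bow_a; may be absent
- bow_d: another bow like bow_a; may be absent
- carton_1: blue cardboard carton, 92 x 66 x 36 mm, loose; leave it alone (origin: centre of its underside)
- ipa_pump: white solvent dispenser with a blue pump lid, 68 mm in diameter, 128 mm tall, loose; leave it alone (origin: centre of its underside)
- trim_pot_box: round grey tin, 59 mm in diameter, 24 mm high, loose; leave it alone (origin: centre of its underside)

How it is judged:
By the outcome, as a careful person would: the job done as asked, in the order asked, and still so for the second after the job is handed in, with the robot touching nothing.
Of bow_a, bow_b, bow_c, bow_d only 2 to 4 are there at a start; the rules pass over those that are not, and their reading is None.
At some moment in a run one of bow_a, bow_b, bow_c, lid may be knocked a few centimetres aside while the robot is not near it.
It also fails if it takes over 210 s, if anything falls off the work surface, if the arm or the gripper's body presses on something with over 40 N, if the wrist force passes 120 N, or if a joint passes its speed limit or range.

### The arm

A 6-joint arm with a two-finger parallel gripper is mounted at the origin on a cart in front of the work surface, level with it; the furniture and walls round the work are solid. World frame = base frame: x ahead of the robot, y to its left, z up, the work surface at z = 0. Lengths are in mm, angles in rad, forces in N, time in s.
With the tool pointing down it reaches from about 300 to 750 mm from the base axis. Payload 8.5 kg.
Tool frame: the origin (TCP) lies at the very end of the fingers, on their centre line; the grasp point (between the pads) lies 19 mm behind it (bot.pinch_z is the distance from the TCP to the grasp point, in mm); z points along the fingers, y is the line along which they close (so a half turn about z gives the same grasp; the last joint's range is limited). The gripper opens to 88 mm and grips with 3 to 60 N. Pads are 18 mm wide; open, the fingers measure 123 mm over their backs; the gripper's body (75 mm by 187 mm) begins 45 mm behind the grasp point.
Start: joints at [-1.524, 0.381, 1.297, -0, 1.464, -0.215], TCP at [142.346, -531.242, 238.748] pointing down, gripper open.
Joint ranges: [-3.11, 3.11], [-0.89, 2.33], [0.22, 2.48], [-1.42, 4.56], [0.17, 2.85], [-2.88, 2.88]. Speed limits (rad/s): [2.39, 2.39, 3.14, 3.14, 3.14, 3.14].

### API

Orientations are given as a 3x3 rotation matrix whose columns are the frame's x, y, z axes.
In Python, from rig import bot gives the robot as it stands. The module is installed in compiled form; this text tells all that it offers.
- The arm moves only by the shell command python3 -m inch 'ROWS' [FORCE]. ROWS is JSON, a list of rows, each a list of 5 numbers: the opening, from 0 (shut) to 1 (fully open), then the shift along the tool's x, y, z in m, then the turn about the tool's z in rad. A call has 1 to 20 rows; each row shifts and turns the commanded pose from where the row before left it, along the tool's axes as they then stand; what a row does not reach is not made up. A row lasts 1/8 s, in which the tool goes at most 62.5 mm and 10.7 degrees, less where a joint would pass 70% of its speed; a pose out of reach is approached as far as the arm can. A call is refused whole if a number of a shift passes 0.0625 or a number of a turn 0.188, either way. A call with a gripper value outside its range is refused whole. The fingers move at their own pace and stop on an object; FORCE is the grip in N (left out, the last holds). Time passes only in rows, so rows that do not move let the fingers close. It gives the time, the measured TCP pose, the force, the opening and the grip force at its end, in the units of the state.
- bot.get_state(): the state, without advancing time (a new reading comes with each control period).
- bot.get_image(name): name is "scene" or "side" or "wrist"; returns (picture, depth): 400x640x3 uint8, red, green, blue; 400x640 float32, mm along the optical axis (not along the pixel's ray), 0 where there is no reading.
- bot.camera_model(name): a dict with "camera_matrix" (3x3 intrinsics, pixels), "cam_to_world" (4x4, takes a point from camera to world coordinates). Camera axes: x right, y down, z forward; pixel columns grow to the right and rows downward; lengths in mm; the calibration is good to about 2 mm. A picture is of the moment at which its call begins: read the wrist's pose just before it. camera_model takes no time and is no camera call; for the wrist camera it gives the pose at the moment of the call.
- bot.sign_off(): hands the job in; it is judged then, once.
The state is a dict: "clock": time; "joint_pos": joint angles; "joint_vel": joint speeds; "joint_torque": joint torques, N m; "tool_pos": TCP position; "ee_rot": TCP orientation; "force": force on the tool from outside, world axes, zero at the start; "moment": the same for the moment, N m; "width": finger opening in mm; "grip_force": force on a finger pad.
Only numpy, scipy, OpenCV 4.12 (cv2) and the standard library are available. Lean on these libraries where they do the work, as an engineer would, in place of code of your own. Each camera call takes 0.05 s, during which the arm holds its last target. There are 200 camera calls.

## Working session

There is one attempt and no reset: what is moved stays moved. The work goes in short steps, Python scripts to look and compute and a shell command to move; the robot and the scene stay as the last step left them, time stands still between calls to the robot, and variables do not carry over. Pictures are saved under pics/ and viewed, at most 14 in all, crops included, and the job is handed in when it is done.

```bash
mkdir -p pics; cat > h.py <<'E'
from rig import bot
import numpy as np, cv2
def snap(n,f):
    M=bot.camera_model(n); im,d=bot.get_image(n)
    cv2.imwrite('pics/%s.png'%f,im[:,:,::-1]); np.savez('pics/%s.npz'%f,im=im,d=d,K=M['camera_matrix'],T=M['cam_to_world'])
def load(f):
    return np.load('pics/%s.npz'%f)
def cloud(f):
    z=load(f);d=z['d'];K=z['K'];T=z['T'];v,u=np.mgrid[0:d.shape[0],0:d.shape[1]]
    P=np.stack([(u-K[0,2])/K[0,0]*d,(v-K[1,2])/K[1,1]*d,d],-1)@T[:3,:3].T+T[:3,3]
    P[d==0]=np.nan
    return P,z['im']
def st():
    s=bot.get_state(); print({k:np.round(s[k],3).tolist() for k in ('clock','tool_pos','ee_rot','force','width','grip_force','joint_pos')})
E
python3 - <<'E'
from h import *
snap('scene','s0');snap('side','d0');st()
print(bot.camera_model('scene'),bot.camera_model('side')['cam_to_world'],bot.camera_model('wrist'))
E
```

```text
{'clock': 0.1, 'tool_pos': [142.33, -531.021, 238.214], 'ee_rot': [[0.966, 0.259, -0.0], [0.259, -0.966, 0.001], [0.0, -0.001, -1.0]], 'force': [-0.382, -0.441, 0.392], 'width': 88.25, 'grip_force': 0.0, 'joint_pos': [-1.524, 0.381, 1.298, 0.0, 1.464, -0.215]}
{'camera_matrix': array([[486.24471628,   0.        , 313.59464739],
       [  0.        , 486.24471628, 199.22381692],
       [  0.        ,   0.        ,   1.        ]]), 'cam_to_world': array([[ 4.49294456e-01, -4.39982138e-01,  7.77528270e-01,
        -6.84289822e+02],
       [-8.93371193e-01, -2.25880741e-01,  3.88414472e-01,
        -6.76102509e+02],
       [ 4.73323197e-03, -8.69133827e-01, -4.94554332e-01,
         8.76121344e+02],
       [ 0.00000000e+00,  0.00000000e+00,  0.00000000e+00,
         1.00000000e+00]])} [[-9.94502176e-01 -2.07540339e-02  1.02638652e-01  3.98535293e+02]
 [-1.03209368e-01  3.59933210e-01 -9.27251805e-01  1.26823736e+03]
 [-1.76988441e-02 -9.32747208e-01 -3.60096371e-01  6.05381939e+02]
 [ 0.00000000e+00  0.00000000e+00  0.00000000e+00  1.00000000e+00]] {'camera_matrix': array([[290.194348  ,   0.        , 322.53008248],
       [  0.        , 290.194348  , 202.43829587],
       [  0.        ,   0.        ,   1.        ]]), 'cam_to_world': array([[ 2.59385563e-01, -9.23890167e-01, -2.81329148e-01,
         2.14907830e+02],
       [-9.65773311e-01, -2.48444266e-01, -7.45476942e-02,
        -5.12504054e+02],
       [-1.02073214e-03,  2.91036778e-01, -9.56711321e-01,
         3.82975380e+02],
       [ 0.00000000e+00,  0.00000000e+00,  0.00000000e+00,
         1.00000000e+00]])}
```

View pics/s0.png

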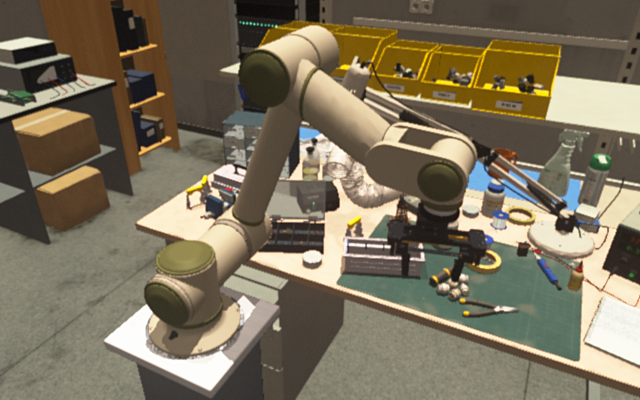

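View pics/d0.png

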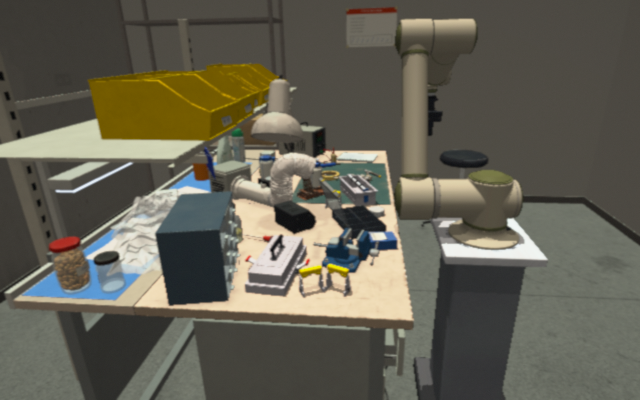

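The side view shows two yellow bows (312,275), (340,275) and the lid (278,262) at the +y end. The tank is at the −y end (355,188). The scene view has the tank at (383,258) and another yellow item at (353,222). Next I'll get their world positions.

```bash
python3 - <<'E'
from h import *
for f in('s0','d0'):
    P,im=cloud(f)
    h=cv2.cvtColor(im,cv2.COLOR_RGB2HSV)
    m=((h[...,0]>20)&(h[...,0]<32)&(h[...,1]>170)&(h[...,2]>110)&(P[...,2]>-20)&(P[...,2]<150)&(P[...,0]<800)).astype(np.uint8)
    n,l,s,c=cv2.connectedComponentsWithStats(m)
    for i in range(1,n):
        if s[i,4]>8: print(f,s[i],np.nanmedian(P[l==i],0).round(),np.nanmin(P[l==i],0).round(),np.nanmax(P[l==i],0).round())
P,im=cloud('d0')
for u,v in[(278,245),(270,262),(290,262),(245,258),(307,262),(355,188),(342,182),(375,195)]: print(u,v,P[v,u].round())
P,im=cloud('s0')
for u,v in[(345,240),(420,262),(424,275),(343,268),(383,258)]: print(u,v,P[v,u].round())
z=cv2.imread('pics/d0.png');cv2.imwrite('pics/d0c.png',cv2.resize(z[140:320,220:420],None,fx=4,fy=4,interpolation=2)[:600])
z=cv2.imread('pics/d0.png')[135:320,215:415];cv2.imwrite('pics/d0c.png',cv2.resize(z,(640,592),interpolation=2))
E
```

```text
s0 [202 176   5   8  33] [533. 376.  69.] [507. 358.  55.] [555. 391.  75.]
s0 [187 185  16   9  48] [463. 366.  68.] [439. 351.  53.] [514. 383.  73.]
s0 [348 217  13   8  49] [ 522. -216.   69.] [ 498. -225.   61.] [ 552. -203.   74.]
s0 [444 269   6   5  11] [ 463. -526.   25.] [ 453. -533.   22.] [ 469. -516.   28.]
s0 [432 276   6   7  16] [ 411. -505.   25.] [ 406. -511.   19.] [ 420. -495.   29.]
s0 [460 299   5   4  15] [ 372. -588.   12.] [ 369. -593.    7.] [ 377. -582.   15.]
s0 [463 311   6   5  17] [ 327. -606.   11.] [ 320. -612.    1.] [ 347. -600.   15.]
d0 [327 264  22  13 147] [465. 376.  66.] [438. 357.  51.] [495. 388.  73.]
d0 [299 266  23  11 147] [536. 387.  67.] [509. 271.  -2.] [586. 403.  74.]
278 245 [652. 240.  59.]
270 262 [654. 338.  58.]
290 262 [602. 320.  49.]
245 258 [763. 223.   1.]
307 262 [558. 299.  39.]
355 188 [ 445. -431.    4.]
342 182 [ 502. -397.   44.]
375 195 [ 359. -252.   39.]
345 240 [ 422. -228.   61.]
420 262 [ 432. -453.   50.]
424 275 [ 445. -467.    0.]
343 268 [ 369. -247.    0.]
383 258 [ 391. -358.   59.]
```

View pics/d0c.png

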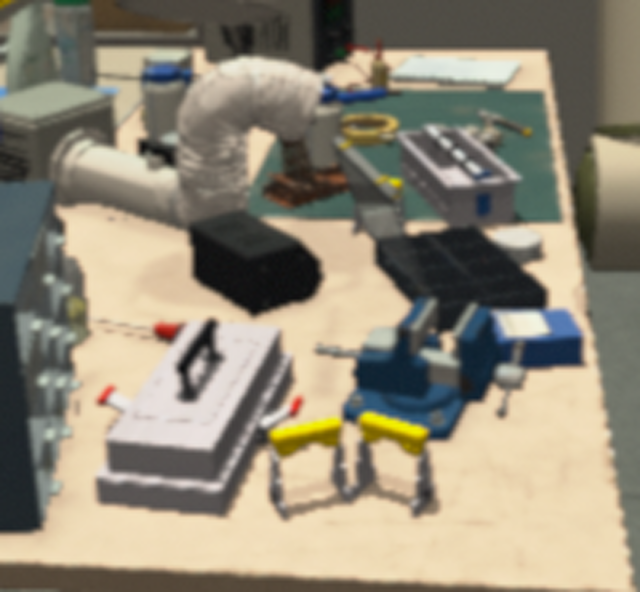

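```bash
cat >> h.py <<'E'
def go(x,y,z,yaw=None):
    "print turn (rad) needed, then total shift in tool axes after the turn (m)"
    s=bot.get_state();R=np.array(s['ee_rot']);p=np.array(s['tool_pos'])
    c=np.degrees(np.arctan2(R[1,0],R[0,0]))
    if yaw is None: yaw=c
    t=-np.radians((yaw-c+180)%360-180)   # tool z is down
    a=np.radians(yaw);Rf=np.array([[np.cos(a),np.sin(a),0],[np.sin(a),-np.cos(a),0],[0,0,-1.]])
    print('cur',p.round(1),'yaw',round(c,2),'turn',round(t,3),'shift',(Rf.T@(np.array([x,y,z])-p)/1000).round(4), 'j6',round(s['joint_pos'][5],2))
E
python3 -m inch '[[1,0.047,-0.022,-0.028,0],[1,0.047,-0.022,-0.028,0],[1,0.047,-0.022,-0.028,0],[1,0.047,-0.022,-0.028,0],[1,0.047,-0.022,-0.028,0],[1,0.047,-0.022,-0.028,0],[1,0,0,0,0],[1,0,0,0,0]]'
python3 - <<'E'
from h import *
st();snap('wrist','w1')
E
```

```text
clock: 1.1
tool_pos: [380.3, -330.9, 405.9]
ee_rot: [[0.966, 0.259, -0.001], [0.259, -0.966, 0.001], [-0.001, -0.001, -1.0]]
force: [0.2, 0.0, 0.5]
width: 88.4
grip_force: 0.0
{'clock': 1.1, 'tool_pos': [380.28, -330.898, 405.856], 'ee_rot': [[0.966, 0.259, -0.001], [0.259, -0.966, 0.001], [-0.001, -0.001, -1.0]], 'force': [0.24, 0.04, 0.54], 'width': 88.391, 'grip_force': 0.0, 'joint_pos': [-0.951, 0.235, 1.041, -0.0, 1.868, 0.358]}
```

View pics/w1.png

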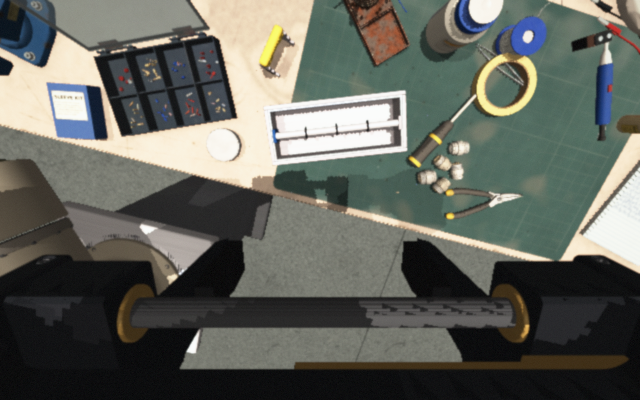

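Wrist view: the tank rim corners are at about (268,108), (404,91), (407,148), (275,164), with the blue end on the left. The bow is at (273,50) and the tin at (223,145).

```bash
cat >> h.py <<'E'
def rect(pts):
    (c,s,a)=cv2.minAreaRect(pts[:,:2].astype(np.float32)); b=cv2.boxPoints((c,s,a))
    e=[b[1]-b[0],b[2]-b[1]]; e=max(e,key=np.linalg.norm)
    return np.round(c,1),np.round(s,1),round(float(np.degrees(np.arctan2(e[1],e[0]))%180),2)
def yellow(f,lo=60,hi=85):
    P,im=cloud(f);h=cv2.cvtColor(im,cv2.COLOR_RGB2HSV)
    m=((h[...,0]>20)&(h[...,0]<33)&(h[...,1]>120)&(h[...,2]>90)&(P[...,2]>lo)&(P[...,2]<hi)).astype(np.uint8)
    n,l,s,c=cv2.connectedComponentsWithStats(m)
    for i in range(1,n):
        if s[i,4]>15: print('yellow',s[i],rect(P[l==i]),'zmed',np.nanmedian(P[l==i][:,2]).round(1))
E
python3 - <<'E'
from h import *
P,im=cloud('w1'); yellow('w1')
sub=P[85:172,258:415].reshape(-1,3); 
m=(sub[:,2]>50)&(sub[:,2]<66); q=sub[m]
print(rect(q),np.nanmedian(q[:,2]))
zs=sub[sub[:,2]>66]; print('bar',len(zs),zs.mean(0) if len(zs) else 0)
for u,v in[(300,132),(330,129),(360,126)]: print(P[v-4:v+5,u,2].round())
# corners by pixel ray at z=60
z=load('w1');K=z['K'];T=z['T']
def ray(u,v,h):
    d=T[:3,:3]@np.linalg.inv(K)@[u,v,1];return (T[:3,3]+d*(h-T[2,3])/d[2]).round(1)
for c in[(268,107),(404,91),(407,147),(275,164)]: print(c,ray(*c,60))
g=cv2.imread('pics/w1.png')[20:180,200:420];cv2.imwrite('pics/w1c.png',cv2.resize(g,(770,560),interpolation=2))
E
```

```text
yellow [260  25  23  42 435] (array([ 526.4, -211.1]), array([14.2, 59.2]), 167.07) zmed 70.0
(array([ 435.8, -339.6]), array([ 96.2, 228.5]), 111.14) 60.831843887705816
bar 834 [ 436.42337104 -340.49846056   68.69266856]
[ 6.  5. 65. 69. 69. 69. 69. 68. 67.]
[ 6.  4. 67. 68. 69. 69. 68. 67.  4.]
[ 5.  5. 68. 69. 68. 68. 69. 66.  3.]
(268, 107) [ 440.2 -224.5   60. ]
(404, 91) [ 519.6 -427.3   60. ]
(407, 147) [ 438.3 -461.7   60. ]
(275, 164) [ 353.1 -255.    60. ]
```

View pics/w1c.png

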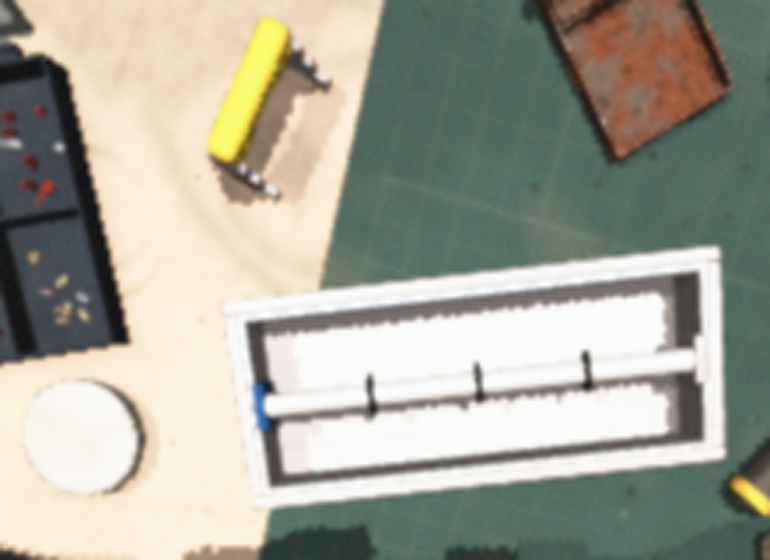

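```bash
python3 - <<'E'
from h import *
P,im=cloud('w1');v,u=np.mgrid[0:400,0:640]
m=(v<230)
for f,mm in(('w1',m),('s0',m<2),('d0',m<2)):
    P,_=cloud(f);a=np.radians(-13)
    d=P[...,:2]-[526,-211]; X=d@[np.cos(a),np.sin(a)];Y=d@[-np.sin(a),np.cos(a)]
    k=mm&(P[...,2]>80)&(P[...,2]<(300 if f=='w1' else 300))&(abs(X)<90)&(abs(Y)<180)
    q=np.c_[X[k],Y[k],P[k][:,2]]
    print(f,k.sum(), q[np.argsort(-q[:,2])[::max(1,len(q)//12)]].round() if len(q) else '')
go(526.4,-211.1,140,-12.9)
E
```

```text
w1 1101 [[-46. 179. 117.]
 [-26. 148. 109.]
 [-44. 172. 105.]
 [-21. 137. 102.]
 [-28. 147. 100.]
 [-12. 123.  97.]
 [-17. 128.  95.]
 [-21. 133.  92.]
 [-34. 148.  90.]
 [-35. 147.  88.]
 [-32. 144.  85.]
 [-16. 120.  83.]
 [-39. 148.  80.]]
s0 1276 [[ 79. 135. 248.]
 [ 61.  97. 234.]
 [ 44.  99. 225.]
 [ 59.  75. 210.]
 [ 49. 138. 179.]
 [ 45. 131. 165.]
 [ 55. 114. 156.]
 [  0. 132. 143.]
 [-12. 142. 130.]
 [  5. 118. 117.]
 [-34. 158. 104.]
 [-24. 128.  92.]
 [-15. 119.  80.]]
d0 557 [[ 68. 139. 300.]
 [ 86. 147. 239.]
 [ 52. 137. 232.]
 [ 90. 167. 226.]
 [ 42. 144. 220.]
 [ 85. 171. 213.]
 [ 45. 147. 205.]
 [ 71. 159. 196.]
 [ 43. 155. 186.]
 [ 67. 154. 172.]
 [ 50. 138. 161.]
 [-23. 153. 120.]
 [ -9. 114.  81.]]
cur [ 379.9 -331.3  405.7] yaw 14.94 turn 0.486 shift [ 0.116  -0.1498  0.2657] j6 0.36
```

```bash
python3 - <<'E'
from h import *
snap('scene','s1')
for f in('s1','d0'):
    P,im=cloud(f);v,u=np.mgrid[0:400,0:640];a=np.radians(-13)
    d=P[...,:2]-[526,-211]; X=d@[np.cos(a),np.sin(a)];Y=d@[-np.sin(a),np.cos(a)]
    k=(P[...,2]>80)&(P[...,2]<450)&(abs(X)<100)&(abs(Y)<135)
    n,l,s,c=cv2.connectedComponentsWithStats(k.astype(np.uint8))
    for i in range(1,n):
        if s[i,4]>4:
            q=l==i; w=np.c_[X[q],Y[q],P[q][:,2]]
            print(f,s[i],'min',w.min(0).round(),'max',w.max(0).round(),'med',np.median(w,0).round(),im[q].mean(0).round())
g=cv2.imread('pics/s1.png')[120:310,180:480];cv2.imwrite('pics/s1c.png',cv2.resize(g,(750,475),interpolation=2))
E
```

```text
s1 [334 108  17  30 323] min [ 61.  97. 286.] max [100. 135. 376.] med [ 85. 120. 328.] [136. 119. 101.]
s1 [325 146  28  33 534] min [ 20.  68. 154.] max [100. 135. 251.] med [ 67. 105. 222.] [216. 200. 182.]
s1 [314 180  12  28 203] min [-32. 106.  80.] max [ 14. 135. 164.] med [ -7. 125. 113.] [94. 85. 78.]
d0 [297 140   5   2   5] min [ 74. 118. 290.] max [ 96. 134. 298.] med [ 86. 123. 292.] [61. 58. 51.]
d0 [299 154  18  10  53] min [ 24.  99. 218.] max [ 84. 135. 247.] med [ 45. 125. 232.] [211. 201. 182.]
d0 [320 182   9  18  30] min [-23. 110.  81.] max [  8. 135. 147.] med [ -5. 125. 109.] [68. 67. 62.]
```

View pics/s1c.png

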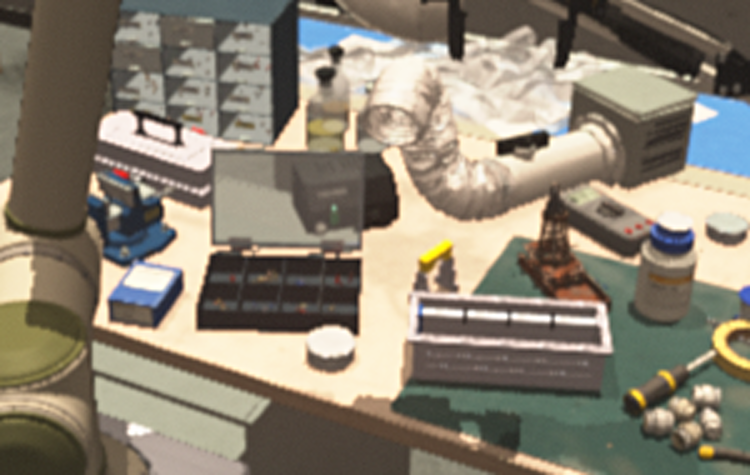

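The scene crop shows the fume duct's mouth (crop 395,105) hanging close behind the nearest bow (crop 437,255). I'll check the clearance before reaching in.

```bash
python3 - <<'E'
from h import *
for f in('s1','d0'):
    P,im=cloud(f);a=np.radians(-13)
    d=P[...,:2]-[526,-211]; X=d@[np.cos(a),np.sin(a)];Y=d@[-np.sin(a),np.cos(a)]
    for zl in(150,180,210,240):
        k=(P[...,2]>zl)&(P[...,2]<zl+30)&(abs(X)<130)&(abs(Y)<125)
        if k.sum()>8:
            print(f,zl,k.sum(),'Xpct',np.percentile(X[k],[0,3,10,30]).round(),'Y where X<60',np.sort(Y[k&(X<60)])[:8].round())
E
```

```text
s1 150 114 Xpct [ 6. 26. 59. 68.] Y where X<60 [ 81.  88. 109. 111. 114. 117. 119. 120.]
s1 180 60 Xpct [52. 53. 58. 62.] Y where X<60 [70. 70. 70. 71. 73. 74. 74. 74.]
s1 210 276 Xpct [20. 28. 34. 50.] Y where X<60 [74. 74. 75. 75. 76. 77. 77. 77.]
s1 240 81 Xpct [57. 62. 68. 81.] Y where X<60 [110. 123.]
d0 210 24 Xpct [26. 28. 30. 35.] Y where X<60 [ 99. 103. 105. 106. 108. 114. 115. 116.]
```

```bash
python3 -m inch '[[1,0,0,0,0.162],[1,0,0,0,0.162],[1,0,0,0,0.162],[1,0.0243,-0.0375,0,0],[1,0.0243,-0.0375,0,0],[1,0.0243,-0.0375,0,0],[1,0.0243,-0.0375,0,0],[1,0,0,0.046,0],[1,0,0,0.046,0],[1,0,0,0.046,0],[1,0,0,0.046,0],[1,0,0,0.046,0],[1,0,0,0.046,0],[1,0,0,0,0],[1,0,0,0,0]]'
python3 - <<'E'
from h import *
snap('wrist','w2');yellow('w2',55,90);go(507.9,-206.9,57,-12.9)
E
```

```text
clock: 3.08
tool_pos: [509.0, -207.1, 132.2]
ee_rot: [[0.975, -0.223, 0.002], [-0.223, -0.975, -0.001], [0.002, 0.001, -1.0]]
force: [0.3, -0.5, 0.2]
width: 88.3
grip_force: 0.0
yellow [ 311  153   20   78 1404] (array([ 528. , -210.7]), array([14.5, 59. ]), 167.43) zmed 70.3
cur [ 509.3 -207.1  132.6] yaw -12.89 turn 0.0 shift [-0.0014  0.0002  0.0756] j6 1.19
```

Near view agrees: bow at (528, −210.7). Descend and grip.

```bash
python3 -m inch '[[1,0,0,0.025,0],[1,0,0,0.025,0],[1,0,0,0.0256,0],[1,0,0,0,0],[0,0,0,0,0],[0,0,0,0,0],[0,0,0,0,0],[0,0,0,0,0],[0,0,0,0,0],[0,0,0,0,0],[0,0,0,0,0],[0,0,0,0,0]]' 25
python3 - <<'E'
from h import *
st()
E
```

```text
clock: 4.62
tool_pos: [508.7, -206.1, 55.1]
ee_rot: [[0.975, -0.222, -0.0], [-0.222, -0.975, 0.0], [-0.0, -0.0, -1.0]]
force: [0.5, -0.2, -1.0]
width: 13.8
grip_force: 25.0
{'clock': 4.625, 'tool_pos': [508.666, -206.085, 55.077], 'ee_rot': [[0.975, -0.222, -0.0], [-0.222, -0.975, 0.0], [-0.0, -0.0, -1.0]], 'force': [0.506, -0.23, -1.035], 'width': 13.785, 'grip_force': 24.969, 'joint_pos': [-0.601, 0.58, 1.553, -0.0, 1.008, 1.194]}
```

```bash
python3 -m inch '[[0,0,0,-0.03,0],[0,0,0,-0.045,0],[0,0,0,-0.045,0],[0,-0.04,0,-0.02,0],[0,-0.05,0,0,0],[0,0,0,0,-0.1485],[0,0,0,0,-0.1485],[0,0,0,0,-0.1485],[0,0,0,0,-0.1485],[0,0,0,0,0],[0,0,0,0,0]]'
python3 - <<'E'
from h import *
go(390.2,-276.7,67,21.14);st()
E
```

```text
clock: 6.0
tool_pos: [420.9, -186.1, 195.1]
ee_rot: [[0.933, 0.359, -0.0], [0.359, -0.933, 0.0], [-0.0, -0.0, -1.0]]
force: [1.2, 0.3, -0.6]
width: 13.6
grip_force: 25.0
cur [ 420.9 -186.1  195.1] yaw 21.02 turn -0.002 shift [-0.0613  0.0735  0.1281] j6 0.53
{'clock': 6.0, 'tool_pos': [420.882, -186.066, 195.1], 'ee_rot': [[0.933, 0.359, -0.0], [0.359, -0.933, 0.0], [-0.0, -0.0, -1.0]], 'force': [1.228, 0.283, -0.566], 'width': 13.618, 'grip_force': 24.968, 'joint_pos': [-0.674, 0.266, 1.609, -0.0, 1.267, 0.529]}
```

```bash
python3 -m inch '[[0,-0.0306,0.0368,0,0],[0,-0.0307,0.0367,0,0],[0,0,0,0,0],[0,0,0,0.03,0],[0,0,0,0.03,0],[0,0,0,0,0],[0,0,0,0,0]]'
python3 - <<'E'
from h import *
go(390.2,-276.7,67,21.14);snap('wrist','w3');yellow('w3',110,165)
g=cv2.imread('pics/w3.png');cv2.imwrite('pics/w3c.png',g)
E
```

```text
clock: 6.88
tool_pos: [390.9, -276.8, 136.2]
ee_rot: [[0.932, 0.361, 0.001], [0.361, -0.932, -0.001], [0.001, 0.001, -1.0]]
force: [-0.1, -0.2, -0.8]
width: 14.0
grip_force: 25.0
cur [ 390.9 -276.8  136.2] yaw 21.18 turn 0.001 shift [-0.0006 -0.0003  0.0692] j6 0.34
yellow [ 308  171   31  116 3149] (array([ 409.3, -270.4]), array([59. , 14.4]), 20.61) zmed 151.6
```

View pics/w3c.png

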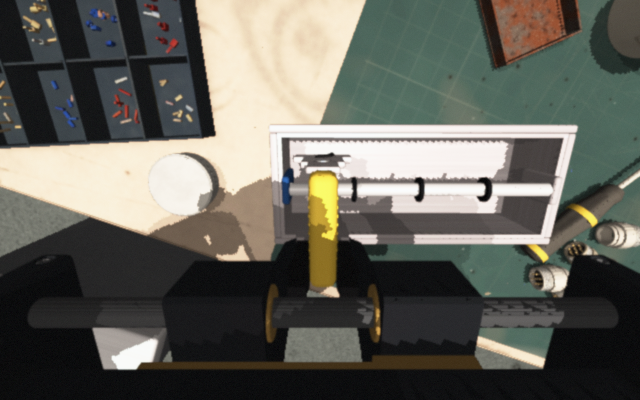

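Bow at (323,200 px) sits over seat 1 between the blue bracket and the first ring. Measured (409.3, −270.4) against seat (408.7, −269.6), so lower.

```bash
python3 -m inch '[[0,0,0,0.025,0],[0,0,0,0.025,0],[0,0,0,0.012,0],[0,0,0,0.004,0],[0,0,0,0,0],[0,0,0,0,0]]'
python3 - <<'E'
from h import *
st()
E
```

```text
clock: 7.68
tool_pos: [390.6, -277.1, 69.8]
ee_rot: [[0.932, 0.361, 0.001], [0.361, -0.932, -0.001], [0.0, 0.001, -1.0]]
force: [0.7, -0.2, -1.1]
width: 13.7
grip_force: 25.0
{'clock': 7.675, 'tool_pos': [390.621, -277.067, 69.82], 'ee_rot': [[0.932, 0.361, 0.001], [0.361, -0.932, -0.001], [0.0, 0.001, -1.0]], 'force': [0.721, -0.206, -1.138], 'width': 13.726, 'grip_force': 24.968, 'joint_pos': [-0.865, 0.466, 1.735, 0.0, 0.939, 0.336]}
```

```bash
python3 -m inch '[[0,0,0,0.0015,0],[0,0,0,0.001,0],[0,0,0,0,0]]'; python3 -m inch '[[0,0,0,0.001,0],[0,0,0,0.001,0],[0,0,0,0,0]]'
```

```text
clock: 8.05
tool_pos: [390.5, -277.3, 67.9]
ee_rot: [[0.932, 0.362, 0.001], [0.362, -0.932, -0.002], [0.0, 0.002, -1.0]]
force: [-3.5, 1.0, 11.6]
width: 14.0
grip_force: 25.0
clock: 8.43
tool_pos: [390.4, -277.3, 66.0]
ee_rot: [[0.932, 0.362, 0.001], [0.362, -0.932, -0.002], [0.0, 0.002, -1.0]]
force: [-5.4, 0.3, 12.3]
width: 13.5
grip_force: 25.0
```

```bash
python3 -m inch '[[0,0,0,-0.001,0],[0.38,0,0,0,0],[0.38,0,0,0,0],[0.38,0,0,0,0],[0.38,0,0,-0.01,0],[0.38,0,0,-0.04,0],[0.38,0,0,-0.05,0],[0.38,0,0,-0.05,0],[0.38,0,0,-0.05,0],[0.38,0,0,0,0],[0.38,0,0,0,0]]'
python3 - <<'E'
from h import *
snap('wrist','w4');yellow('w4',70,100);go(400,280,300,0);st()
E
```

```text
clock: 9.8
tool_pos: [390.1, -276.3, 265.1]
ee_rot: [[0.932, 0.362, -0.001], [0.362, -0.932, 0.001], [-0.0, -0.001, -1.0]]
force: [-0.0, -0.4, 0.3]
width: 33.2
grip_force: 0.0
yellow [318 139  12  53 603] (array([ 407.8, -271.1]), array([60.2, 12.8]), 21.55) zmed 84.4
cur [ 390.  -276.2  264.6] yaw 21.19 turn 0.37 shift [ 0.01   -0.5562 -0.0354] j6 0.34
{'clock': 9.85, 'tool_pos': [390.028, -276.247, 264.556], 'ee_rot': [[0.932, 0.361, -0.001], [0.361, -0.932, 0.002], [-0.001, -0.002, -1.0]], 'force': [0.51, 0.551, 0.071], 'width': 33.641, 'grip_force': 0.0, 'joint_pos': [-0.865, 0.235, 1.436, 0.0, 1.472, 0.336]}
```

View pics/w4.png

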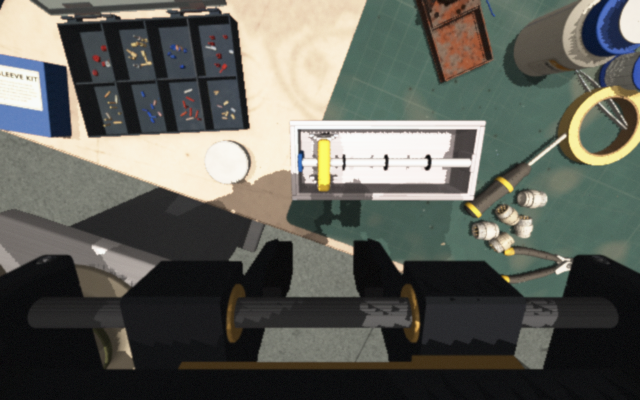

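Top at 84.4 mm, centred on seat 1, so the bow is hung properly. Now cross to the left, high, at x≈0.4.

```bash
python3 -m inch '[[0.6,0,0,-0.05,0],[0.6,0,0,-0.05,0],[0.6,0.016,-0.042,0,0],[0.6,0.016,-0.042,0,0],[0.6,0.016,-0.042,0,0],[0.6,0.016,-0.042,0,0],[0.6,0.016,-0.042,0,0],[0.6,0.016,-0.042,0,0],[0.6,0.016,-0.042,0,0],[0.6,0.016,-0.042,0,0],[0.6,0.016,-0.042,0,0],[0.6,0.016,-0.042,0,0],[0.6,0.016,-0.042,0,0],[0.6,0.016,-0.042,0,0],[0.6,0.016,-0.042,0,0],[0.6,0,0,0,0],[0.6,0,0,0,0],[0.6,0,0,0,0]]'
python3 - <<'E'
from h import *
snap('wrist','w5');yellow('w5',50,95);go(450,330,350,0);st()
E
```

```text
clock: 12.1
tool_pos: [387.1, 306.6, 365.5]
ee_rot: [[0.933, 0.36, -0.0], [0.36, -0.933, -0.0], [-0.0, 0.0, -1.0]]
force: [0.5, 0.1, 1.1]
width: 52.5
grip_force: 0.0
yellow [304  21  15  49 476] (array([535.3, 379.8]), array([58. , 14.2]), 27.46) zmed 70.1
yellow [285  80  33  36 422] (array([466.5, 369.5]), array([13.9, 58.9]), 156.18) zmed 70.1
yellow [638 261   2  11  17] (array([ 420.8, -259.8]), array([16.9,  3.5]), 18.26) zmed 68.1
cur [387.1 306.6 365.6] yaw 21.1 turn 0.368 shift [ 0.0629 -0.0234  0.0156] j6 1.63
{'clock': 12.15, 'tool_pos': [387.116, 306.591, 365.622], 'ee_rot': [[0.933, 0.36, -0.0], [0.36, -0.933, -0.0], [-0.0, 0.0, -1.0]], 'force': [-0.043, -0.117, -0.381], 'width': 52.676, 'grip_force': 0.0, 'joint_pos': [0.43, 0.218, 1.174, -0.0, 1.75, 1.632]}
```

View pics/w5.png

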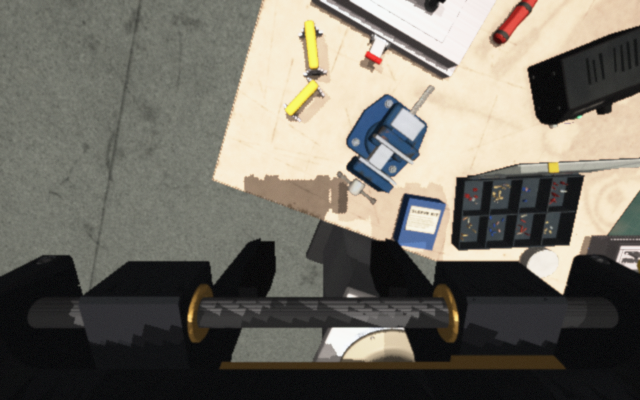

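Only two bows on this side: (311,45) and (303,98). The lid is at the top with its red cam tip at (375,50), and the vise at (385,140). Next, check clearance for the grip.

```bash
python3 - <<'E'
from h import *
P,im=cloud('w5');v,u=np.mgrid[0:400,0:640];m=v<235
def chk(x,y,yaw):
    a=np.radians(yaw);d=P[...,:2]-[x,y];X=d@[np.cos(a),np.sin(a)];Y=d@[np.sin(a),-np.cos(a)]
    k=m&(abs(X)<55)&(abs(Y)<110)&(P[...,2]>85)
    print(k.sum(),P[k].max(0).round() if k.any() else'')
    k=m&(abs(X)<12)&(abs(Y)<48)&(abs(Y)>22)&(P[...,2]>40); print(' fingers',k.sum())
chk(448.7,377.4,-23.8);chk(535.3-17,379.8-9,27.5)
k=m&(P[...,0]>420)&(P[...,0]<540)&(P[...,1]>200)&(P[...,1]<330); print('vise max',np.nanmax(P[k][:,2]))
go(448.7,377.4,57,-23.8)
E
```

```text
0 
 fingers 0
0 
 fingers 0
vise max 99.02071506592114
cur [387.1 306.6 365.6] yaw 21.1 turn 0.784 shift [ 0.0278 -0.0896  0.3086] j6 1.63
```

```bash
python3 -m inch '[[0.6,0,0,0,0.157],[0.6,0,0,0,0.157],[0.6,0,0,0,0.157],[0.6,0,0,0,0.157],[0.6,0,0,0,0.156],[0.6,0.014,-0.045,0,0],[0.6,0.0138,-0.0446,0.04,0],[0.6,0,0,0.05,0],[0.6,0,0,0.05,0],[0.6,0,0,0.05,0],[0.6,0,0,0.048,0],[0.6,0,0,0,0],[0.6,0,0,0,0]]'
python3 - <<'E'
from h import *
snap('wrist','w6');yellow('w6',50,95);go(448.7,377.4,56,-23.8)
E
```

```text
clock: 13.78
tool_pos: [449.5, 378.4, 129.8]
ee_rot: [[0.915, -0.403, 0.003], [-0.403, -0.915, 0.001], [0.002, -0.002, -1.0]]
force: [0.1, 0.8, 0.0]
width: 52.9
grip_force: 0.0
yellow [ 229   74   78   68 1865] (array([536.1, 379.9]), array([58.9, 14.3]), 27.92) zmed 70.2
yellow [ 313  152   20   79 1417] (array([468. , 369.6]), array([14.4, 58.5]), 156.13) zmed 70.3
cur [449.6 378.6 130.1] yaw -23.76 turn 0.001 shift [-0.0003  0.0015  0.0741] j6 2.48
```

```bash
python3 -m inch '[[0.6,0,0.001,0.025,0],[0.6,0,0,0.025,0],[0.6,0,0,0.024,0],[0.6,0,0,0,0],[0,0,0,0,0],[0,0,0,0,0],[0,0,0,0,0],[0,0,0,0,0],[0,0,0,0,0],[0,0,0,-0.03,0],[0,0,0,-0.05,0],[0,0,0,-0.05,0],[0,0,0,-0.05,0],[0,0,0,-0.05,0],[0,0,0,0,-0.157],[0,0,0,0,-0.157],[0,0,0,0,-0.157],[0,0,0,0,-0.157],[0,0,0,0,-0.156],[0,0,0,0,0]]'
python3 - <<'E'
from h import *
snap('wrist','w7');yellow('w7',200,330)
# seat2 
tx=np.array([.9327,.3607]);ty=np.array([-.3607,.9327]);c=np.array([435.8,-339.6]);s=c+25*ty-19.7*tx;print(s)
go(s[0],s[1],68,21.14)
E
```

```text
clock: 16.32
tool_pos: [447.9, 377.3, 283.4]
ee_rot: [[0.933, 0.36, -0.001], [0.36, -0.933, -0.0], [-0.001, 0.0, -1.0]]
force: [0.5, 0.2, -0.7]
width: 13.5
grip_force: 24.9
yellow [ 308  169   31  118 3202] (array([466.6, 385.6]), array([59.4, 20.3]), 24.75) zmed 300.1
[ 408.40831 -323.38829]
cur [448.  377.3 283.5] yaw 21.0 turn -0.002 shift [-0.2896  0.6393  0.2155] j6 1.7
```

```bash
python3 -m inch '[[0,0,0,-0.04,0],[0,-0.0207,0.0457,-0.04,0],[0,-0.0207,0.0457,0,0],[0,-0.0207,0.0457,0,0],[0,-0.0207,0.0457,0,0],[0,-0.0207,0.0457,0,0],[0,-0.0207,0.0457,0,0],[0,-0.0207,0.0457,0,0],[0,-0.0207,0.0457,0,0],[0,-0.0207,0.0457,0,0],[0,-0.0207,0.0457,0,0],[0,-0.0207,0.0457,0,0],[0,-0.0207,0.0457,0,0],[0,-0.0207,0.0457,0,0],[0,-0.0207,0.0457,0,0],[0,0,0,0.05,0],[0,0,0,0.05,0],[0,0,0,0.05,0],[0,0,0,0,0],[0,0,0,0,0]]'
python3 - <<'E'
from h import *
go(408.4,-323.4,68,21.14);snap('wrist','w8');yellow('w8',180,280)
E
```

```text
clock: 18.88
tool_pos: [409.8, -323.3, 214.7]
ee_rot: [[0.933, 0.36, 0.002], [0.36, -0.933, -0.002], [0.001, 0.003, -1.0]]
force: [0.2, -0.8, -0.6]
width: 13.9
grip_force: 24.9
cur [ 409.8 -323.3  214.7] yaw 21.12 turn -0.0 shift [-0.0013 -0.0004  0.1467] j6 0.31
yellow [ 308  169   31  118 3227] (array([ 429.1, -316.6]), array([59.3, 14.4]), 20.77) zmed 231.3
```

```bash
python3 -m inch '[[0,-0.0018,-0.0008,0.04,0],[0,0,0,0.04,0],[0,0,0,0,0],[0,0,0,0.03,0],[0,0,0,0.025,0],[0,0,0,0.005,0],[0,0,0,0,0],[0,0,0,0,0]]'; python3 -m inch '[[0,0,0,0.0015,0],[0,0,0,0.0015,0],[0,0,0,0,0]]'
```

```text
clock: 19.92
tool_pos: [407.8, -323.1, 74.1]
ee_rot: [[0.932, 0.361, 0.002], [0.361, -0.932, -0.002], [0.001, 0.003, -1.0]]
force: [-0.1, -0.3, -0.6]
width: 13.7
grip_force: 24.9
clock: 20.3
tool_pos: [407.2, -322.5, 69.6]
ee_rot: [[0.932, 0.361, -0.0], [0.361, -0.932, 0.0], [-0.0, -0.0, -1.0]]
force: [-0.2, -0.3, -0.4]
width: 13.5
grip_force: 24.9
```

```bash
python3 -m inch '[[0,0,0,0.001,0],[0,0,0,0.001,0],[0,0,0,0,0]]'
```

```text
clock: 20.68
tool_pos: [407.2, -322.5, 67.8]
ee_rot: [[0.932, 0.362, 0.0], [0.362, -0.932, -0.0], [0.0, 0.0, -1.0]]
force: [-0.7, 0.0, 2.0]
width: 13.8
grip_force: 24.9
```

```bash
python3 -m inch '[[0,0,0,0.0005,0],[0.38,0,0,0,0],[0.38,0,0,0,0],[0.38,0,0,0,0],[0.38,0,0,-0.01,0],[0.38,0,0,-0.04,0],[0.38,0,0,-0.05,0],[0.38,0,0,-0.05,0],[0.38,0,0,-0.05,0],[0.38,0,0,-0.05,0],[0.38,0,0,-0.05,0],[0.38,0,0,0,0],[0.38,0,0,0,0]]'
python3 - <<'E'
from h import *
snap('wrist','w9');yellow('w9',60,100);go(518.3,370.8,350,27.5)
P,im=cloud('w9');v,u=np.mgrid[0:400,0:640]
a=np.radians(21.14);d=P[...,:2]-[435.8,-339.6];X=d@[np.cos(a),np.sin(a)];Y=d@[-np.sin(a),np.cos(a)]
k=(abs(X)<60)&(abs(Y)<130)&(P[...,2]>50)&(P[...,2]<66);print('tank',rect(P[k]))
E
```

```text
clock: 22.3
tool_pos: [406.9, -322.2, 366.5]
ee_rot: [[0.932, 0.361, -0.001], [0.361, -0.932, 0.001], [-0.0, -0.001, -1.0]]
force: [-0.0, 0.2, 0.0]
width: 33.6
grip_force: 0.0
yellow [286 133  11  41 362] (array([ 408.1, -271.5]), array([58.6, 13.4]), 20.67) zmed 84.4
yellow [319 133   9  41 358] (array([ 425.5, -316.4]), array([58.6, 12. ]), 20.97) zmed 84.5
cur [ 406.9 -322.2  366. ] yaw 21.19 turn -0.11 shift [ 0.4188 -0.5632  0.016 ] j6 0.3
tank (array([ 435.3, -339.6]), array([ 95.2, 227.8]), 111.23)
```

Bows 1 and 2 are seated (tops 84.4 and 84.5 mm). Now the third bow.

```bash
python3 -m inch '[[0.6,0.0166,-0.0429,0,0],[0.6,0.0166,-0.0429,0,0],[0.6,0.0166,-0.0429,0,0],[0.6,0.0166,-0.0429,0,0],[0.6,0.0166,-0.0429,0,0],[0.6,0.0166,-0.0429,0,0],[0.6,0.0166,-0.0429,0,0],[0.6,0.0166,-0.0429,0,0],[0.6,0.0166,-0.0429,0,0],[0.6,0.0166,-0.0429,0,0],[0.6,0.0166,-0.0429,0,0],[0.6,0.0166,-0.0429,0,0],[0.6,0.0166,-0.0429,0,0],[0.6,0.045,-0.016,0,-0.06],[0.6,0.045,-0.016,0,-0.06],[0.6,0.045,-0.016,0,0],[0.6,0,0,0,0],[0.6,0,0,0,0]]'
python3 - <<'E'
from h import *
snap('wrist','w10');yellow('w10',50,95);go(518.9,370.8,130,27.9)
P,im=cloud('w10');k=(P[...,0]>560)&(P[...,0]<800)&(P[...,1]>130)&(P[...,2]>52)&(P[...,2]<66);print('lidtop',rect(P[k]))
h=cv2.cvtColor(im,cv2.COLOR_RGB2HSV);r=((h[...,0]<6)|(h[...,0]>174))&(h[...,1]>150)&(h[...,2]>90)&(P[...,2]>5)
n,l,s,c=cv2.connectedComponentsWithStats(r.astype(np.uint8))
for i in range(1,n):
    if s[i,4]>15: print('red',s[i],np.nanmean(P[l==i],0).round(1))
E
```

```text
clock: 24.6
tool_pos: [509.1, 375.0, 366.2]
ee_rot: [[0.882, 0.471, -0.002], [0.471, -0.882, -0.001], [-0.002, 0.0, -1.0]]
force: [-0.7, -0.4, 0.1]
width: 52.6
grip_force: 0.0
yellow [323 127  10  40 377] (array([536.7, 380.3]), array([58. , 13.8]), 28.13) zmed 70.4
cur [508.9 374.7 367. ] yaw 28.05 turn 0.003 shift [0.007  0.0082 0.237 ] j6 1.53
lidtop (array([680.3, 287.2]), array([224.5, 236.2]), 93.88)
red [446  52  15  14  85] [736.4 275.5  34.4]
red [518 114  19  17 160] [722.3 106.5  17.2]
red [495 128  28  24 286] [685.7 117.2  18. ]
red [493 149   7   7  28] [657.6 122.8  18.5]
red [374 153  15  12  72] [558.6 293.   40.5]
```

View pics/w10.png

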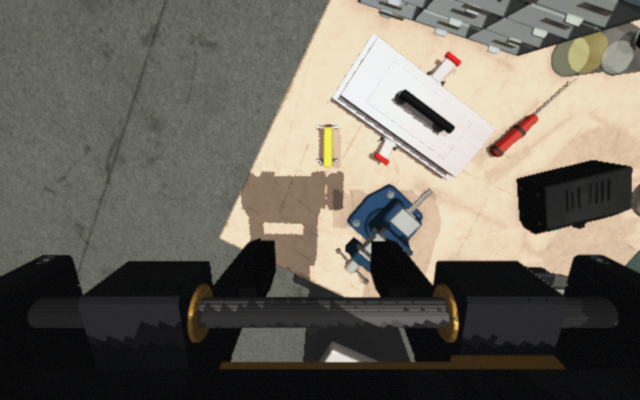

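Bow at (329,147). The lid is at (412,105) with red tips at (453,59) and (382,157). Grip the bow and carry it over.

```bash
python3 -m inch '[[0.6,0.0075,0.008,0.04,0],[0.6,0,0,0.06,0],[0.6,0,0,0.06,0],[0.6,0,0,0.06,0],[0.6,0,0,0.045,0],[0.6,0,0,0.03,0],[0.6,0,0,0.014,0],[0.6,0,0,0,0],[0.6,0,0,0,0]]'; python3 - <<'E'
from h import *
go(519.4,371.2,56,27.9)
E
```

```text
clock: 25.78
tool_pos: [520.4, 371.9, 59.8]
ee_rot: [[0.882, 0.47, 0.002], [0.47, -0.882, 0.001], [0.003, 0.0, -1.0]]
force: [-0.4, -0.6, 0.5]
width: 52.8
grip_force: 0.0
cur [520.4 371.9  59.8] yaw 28.06 turn 0.003 shift [-0.0012  0.0002  0.0038] j6 1.52
```

```bash
python3 -m inch '[[0.6,-0.001,0,0.0035,0],[0,0,0,0,0],[0,0,0,0,0],[0,0,0,0,0],[0,0,0,0,0],[0,0,0,0,0],[0,0,0,-0.03,0],[0,0,0,-0.05,0],[0,0,0,-0.06,0],[0,0,0,-0.06,0],[0,0,0,-0.06,0],[0,0,0,-0.05,0.06],[0,0,0,0,0.061],[0,0,0,0,0],[0,0,0,0,0]]'
python3 - <<'E'
from h import *
snap('wrist','w11');yellow('w11',200,400)
tx=np.array([.9327,.3607]);ty=np.array([-.3607,.9327]);c=np.array([435.8,-339.6]);s=c-25*ty-20*tx;print(s)
go(s[0],s[1],68,21.14)
E
```

```text
clock: 27.65
tool_pos: [518.8, 371.2, 363.7]
ee_rot: [[0.932, 0.362, -0.002], [0.362, -0.932, -0.001], [-0.002, 0.0, -1.0]]
force: [-0.5, 0.6, -1.2]
width: 13.7
grip_force: 25.0
yellow [ 308  169   31  117 3137] (array([537.5, 379.6]), array([59. , 21.4]), 26.13) zmed 379.4
[ 426.1635 -370.1315]
cur [518.9 371.2 363.8] yaw 21.18 turn 0.001 shift [-0.3538  0.658   0.2958] j6 1.64
```

```bash
python3 -m inch '[[0,-0.041,0.018,0,0],[0,-0.041,0.018,0,0],[0,-0.041,0.018,0,0],[0,-0.0178,0.0465,0,0],[0,-0.0178,0.0465,0,0],[0,-0.0178,0.0465,0,0],[0,-0.0178,0.0465,0,0],[0,-0.0178,0.0465,0,0],[0,-0.0178,0.0465,0,0],[0,-0.0178,0.0465,0,0],[0,-0.0178,0.0465,0,0],[0,-0.0178,0.0465,0,0],[0,-0.0178,0.0465,0,0],[0,-0.0178,0.0465,0,0],[0,-0.0178,0.0465,0,0],[0,-0.0178,0.0465,0,0],[0,0,0,0.05,0],[0,0,0,0.05,0],[0,0,0,0.05,0],[0,0,0,0,0]]'
python3 - <<'E'
from h import *
snap('wrist','w12');yellow('w12',180,280);yellow('w12',60,95);go(426.2,-370.1,68,21.14)
s=bot.get_state();t=np.array(s['tool_pos'])
print('seat3 bow target',np.array([435.8,-339.6])-25*np.array([-.3607,.9327]))
E
```

```text
clock: 30.2
tool_pos: [424.8, -369.5, 211.7]
ee_rot: [[0.933, 0.361, -0.005], [0.361, -0.933, 0.006], [-0.002, -0.008, -1.0]]
force: [-0.1, 0.3, -1.3]
width: 13.7
grip_force: 25.0
yellow [ 308  169   31  117 3169] (array([ 444.1, -362.9]), array([59.1, 14.5]), 20.8) zmed 227.4
yellow [ 211  142   25   61 1075] (array([ 408.4, -271.1]), array([58.9, 15.2]), 20.93) zmed 84.0
yellow [264 142  18  61 920] (array([ 426.2, -316.3]), array([58.5, 14.3]), 21.12) zmed 84.3
cur [ 425.6 -370.6  214.6] yaw 21.15 turn 0.0 shift [ 0.0007 -0.0003  0.1466] j6 0.28
seat3 bow target [ 444.8175 -362.9175]
```

Aligned within 1 mm of seat 3, so lower.

```bash
python3 -m inch '[[0,0,0,0.04,0],[0,0,0,0.04,0],[0,0,0,0,0],[0,0,0,0.03,0],[0,0,0,0.025,0],[0,0,0,0.007,0],[0,0,0,0,0],[0,0,0,0,0]]'; python3 -m inch '[[0,0,0,0.0015,0],[0,0,0,0.001,0],[0,0,0,0,0]]'
```

```text
clock: 31.25
tool_pos: [426.3, -371.4, 74.3]
ee_rot: [[0.933, 0.361, 0.002], [0.361, -0.933, -0.002], [0.001, 0.003, -1.0]]
force: [0.3, 0.1, -2.2]
width: 13.4
grip_force: 25.0
clock: 31.62
tool_pos: [425.8, -370.7, 70.1]
ee_rot: [[0.933, 0.361, -0.0], [0.361, -0.933, 0.0], [0.0, -0.0, -1.0]]
force: [0.8, 0.1, -0.1]
width: 13.6
grip_force: 25.0
```

```bash
python3 -m inch '[[0,0,0,0.001,0],[0,0,0,0.001,0],[0,0,0,0,0]]'; python3 -m inch '[[0,0,0,0.001,0],[0,0,0,0.0005,0],[0,0,0,0,0]]'
```

```text
clock: 32.0
tool_pos: [425.8, -370.8, 68.5]
ee_rot: [[0.933, 0.361, 0.0], [0.361, -0.933, -0.0], [0.0, 0.0, -1.0]]
force: [-2.2, 2.1, 3.3]
width: 13.9
grip_force: 25.0
clock: 32.38
tool_pos: [425.7, -371.0, 67.9]
ee_rot: [[0.933, 0.361, 0.001], [0.361, -0.933, -0.001], [0.0, 0.001, -1.0]]
force: [-4.3, 2.3, 11.5]
width: 13.6
grip_force: 25.0
```

```bash
python3 -m inch '[[0,0,0,-0.0005,0],[0.38,0,0,0,0],[0.38,0,0,0,0],[0.38,0,0,0,0],[0.38,0,0,-0.01,0],[0.38,0,0,-0.04,0],[0.38,0,0,-0.05,0],[0.38,0,0,-0.05,0],[0.38,0,0,-0.05,0],[0.38,0,0,-0.05,0],[0.38,0,0,-0.05,0],[0.38,0,0,0,0],[0.38,0,0,0,0]]'
python3 - <<'E'
from h import *
snap('wrist','w13');snap('scene','s13');snap('side','d13')
for f in('w13','s13','d13'): print(f);yellow(f,60,95)
go(430,250,366)
E
```

```text
clock: 34.0
tool_pos: [425.5, -370.4, 366.5]
ee_rot: [[0.933, 0.36, -0.001], [0.36, -0.933, 0.001], [-0.0, -0.001, -1.0]]
force: [-0.5, -0.5, -0.6]
width: 33.6
grip_force: 0.0
w13
yellow [249 132  14  41 412] (array([ 409., -271.]), array([59.4, 14. ]), 10.58) zmed 84.3
yellow [282 132  11  42 364] (array([ 425.4, -314.2]), array([59.9, 13.1]), 21.73) zmed 84.4
yellow [306 134  11  41 380] (array([ 436., -348.]), array([59.1, 15. ]), 22.74) zmed 84.4
s13
yellow [354 235   8  15  69] (array([ 404.4, -272.9]), array([62.8, 14.8]), 13.4) zmed 83.4
yellow [371 236   6  12  59] (array([ 421.9, -316.1]), array([57.8, 14.4]), 19.79) zmed 83.7
yellow [384 237   6  16  75] (array([ 441.7, -348.4]), array([75.8, 15.8]), 17.88) zmed 82.6
d13
yellow [351 177  20  11 160] (array([ 419.7, -301.8]), array([ 59.9, 101.2]), 107.3) zmed 79.4
cur [ 425.6 -370.5  365.9] yaw 21.13 turn -0.0 shift [ 2.278e-01 -5.772e-01 -1.000e-04] j6 0.28
```

View pics/w13.png

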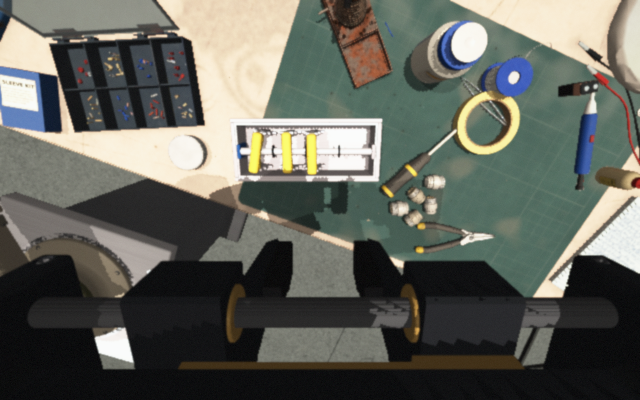

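View pics/s13.png

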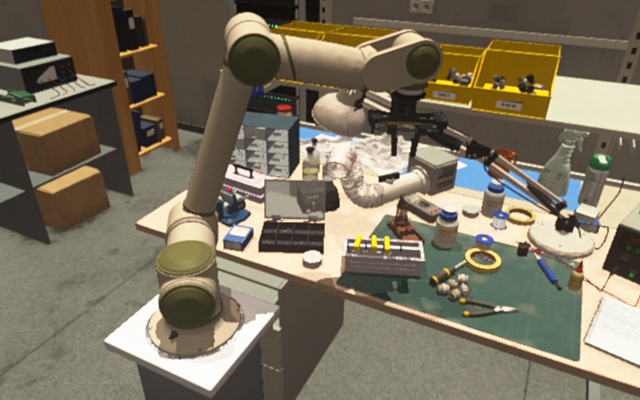

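The third bow now reads tank y≈−8 rather than −25, and bow 1 has turned. I'll look closer.

```bash
python3 - <<'E'
from h import *
snap('wrist','w14');yellow('w14',60,95)
g=cv2.imread('pics/w14.png')[105:195,220:395];cv2.imwrite('pics/w14c.png',cv2.resize(g,(790,406),interpolation=2))
E
```

```text
yellow [249 132  14  41 407] (array([ 408.8, -270.8]), array([59.7, 14.4]), 11.31) zmed 84.3
yellow [282 133  11  41 368] (array([ 424.9, -315. ]), array([58.7, 13.7]), 20.4) zmed 84.4
yellow [306 135  11  40 371] (array([ 435.4, -348.4]), array([57.8, 15.3]), 21.93) zmed 84.3
```

View pics/w14c.png

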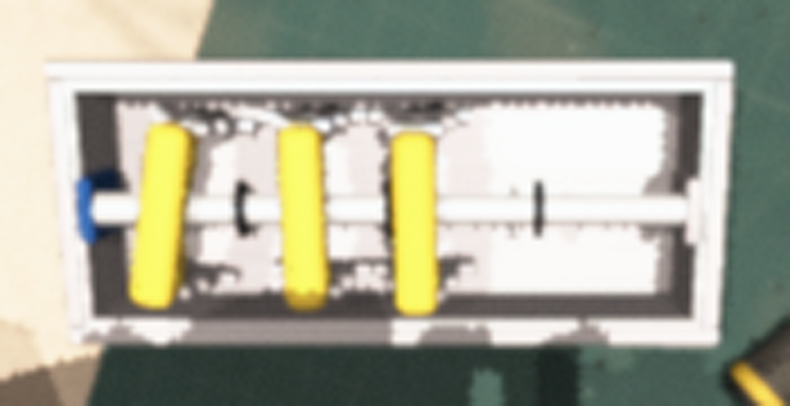

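Bow 3 has slid against the middle ring (crop 413,220) and bow 1 is twisted (crop 163,215), though both still hang. I'll take each by its ends, with the tool turned 90°, to re-centre and square it.

```bash
python3 -m inch '[[1,0,0,0,0.175],[1,0,0,0,0.175],[1,0,0,0,0.175],[1,0,0,0,0.175],[1,0,0,0,0.175],[1,0,0,0,0.175],[1,0,0,0,0.175],[1,0,0,0,0.175],[1,0,0,0,0.171],[1,0,0,0,0],[1,0,0,0,0]]'
python3 - <<'E'
from h import *
yellow('w14',60,95);go(438.7,-347.1,70,-68.86)
E
```

```text
clock: 35.58
tool_pos: [425.7, -370.7, 366.8]
ee_rot: [[0.363, -0.932, -0.0], [-0.932, -0.363, 0.001], [-0.001, 0.0, -1.0]]
force: [0.2, 0.0, 0.1]
width: 88.0
grip_force: 0.0
yellow [249 132  14  41 407] (array([ 408.8, -270.8]), array([59.7, 14.4]), 11.31) zmed 84.3
yellow [282 133  11  41 368] (array([ 424.9, -315. ]), array([58.7, 13.7]), 20.4) zmed 84.4
yellow [306 135  11  40 371] (array([ 435.4, -348.4]), array([57.8, 15.3]), 21.93) zmed 84.3
cur [ 425.7 -370.7  366.8] yaw -68.69 turn 0.003 shift [-0.0173 -0.0206  0.2968] j6 1.84
```

```bash
python3 -m inch '[[1,-0.0173,-0.0206,0.03,0.003],[1,0,0,0.05,0],[1,0,0,0.05,0],[1,0,0,0.05,0],[1,0,0,0.04,0],[1,0,0,0,0],[1,0,0,0,0]]'
python3 - <<'E'
from h import *
snap('wrist','w15');yellow('w15',60,95);go(438.7,-347.1,70,-68.86)
E
```

```text
clock: 36.45
tool_pos: [439.3, -347.8, 148.8]
ee_rot: [[0.358, -0.934, 0.002], [-0.934, -0.358, -0.002], [0.002, -0.001, -1.0]]
force: [0.9, -0.1, 0.5]
width: 88.4
grip_force: 0.0
yellow [ 288  202   77   25 1588] (array([ 436.3, -349.1]), array([59.3, 14.9]), 22.45) zmed 83.6
yellow [ 287  243   74   26 1559] (array([ 425.3, -314.7]), array([59.6, 13.8]), 21.99) zmed 83.8
yellow [290 287  31  10 186] (array([ 426.6, -273.7]), array([26.1,  3.3]), 16.83) zmed 73.1
yellow [333 293  20   4  61] (array([ 393.7, -280.1]), array([17.4,  2.1]), 11.74) zmed 67.7
cur [ 439.4 -347.9  149.1] yaw -69.0 turn -0.003 shift [-0.001   0.0003  0.0791] j6 1.89
```

```bash
python3 -m inch '[[1,0,0,0.03,0],[1,0,0,0.03,0],[1,0,0,0.015,0],[1,0,0,0,0],[0,0,0,0,0],[0,0,0,0,0],[0,0,0,0,0],[0,0,0,0,0],[0,0,0,0,0]]' 12
python3 -m inch '[[0,0.006,0,0,0],[0,0.006,0,0,0],[0,0.005,0,0,0],[0,0,0,0,0],[0,0,0,0,0]]'
```

```text
clock: 37.62
tool_pos: [438.9, -347.4, 72.6]
ee_rot: [[0.358, -0.934, 0.001], [-0.934, -0.358, -0.001], [0.001, -0.0, -1.0]]
force: [-1.2, -0.1, 5.4]
width: 60.4
grip_force: 12.0
clock: 38.25
tool_pos: [444.8, -363.0, 72.6]
ee_rot: [[0.358, -0.934, 0.0], [-0.934, -0.358, -0.0], [0.0, -0.0, -1.0]]
force: [-0.7, 1.1, 6.3]
width: 60.2
grip_force: 12.0
```

```bash
python3 -m inch '[[1,0,0,0,0],[1,0,0,0,0],[1,0,0,0,0],[1,0,0,0,0],[1,0,0,-0.03,0],[1,0,0,-0.045,0],[1,-0.05,0,0,0],[1,-0.05,0,0,0],[1,0,0,0,0],[1,0,0,0,0]]'
python3 - <<'E'
from h import *
snap('wrist','w16');yellow('w16',60,95);go(408.7,-269.6,72,-68.86)
E
```

```text
clock: 39.5
tool_pos: [409.6, -270.5, 147.4]
ee_rot: [[0.358, -0.934, 0.001], [-0.934, -0.358, -0.001], [0.001, -0.0, -1.0]]
force: [1.1, -0.6, 0.1]
width: 88.5
grip_force: 0.0
yellow [ 278   66   89   25 1978] (array([ 445.1, -363.2]), array([59.3, 14.5]), 21.34) zmed 84.4
yellow [ 282  145   83   23 1603] (array([ 424.8, -312.6]), array([59.4, 17.2]), 21.49) zmed 84.3
yellow [ 284  199   78   32 1596] (array([ 408.8, -270.5]), array([60. , 14.8]), 11.26) zmed 84.1
cur [ 409.6 -270.8  147.2] yaw -69.07 turn -0.004 shift [-0.0014  0.0005  0.0752] j6 1.95
```

```bash
python3 -m inch '[[1,0,0,0.03,-0.002],[1,0,0,0.03,0],[1,0,0,0.015,0],[1,0,0,0,0],[0,0,0,0,0],[0,0,0,0,0],[0,0,0,0,0],[0,0,0,0,0],[0,0,0,0,0],[0,0,0,0,0],[1,0,0,0,0],[1,0,0,0,0],[1,0,0,0,0],[1,0,0,-0.03,0],[1,0,0,-0.045,0],[1,0.05,0,0,0],[1,0.05,0,0,0],[1,0,0,0,0],[1,0,0,0,0]]' 15
python3 - <<'E'
from h import *
snap('wrist','w17');yellow('w17',60,95);st()
E
```

```text
clock: 41.92
tool_pos: [444.6, -362.2, 146.7]
ee_rot: [[0.359, -0.933, -0.001], [-0.933, -0.359, 0.001], [-0.002, 0.0, -1.0]]
force: [0.6, 1.0, 0.2]
width: 87.8
grip_force: 0.0
yellow [ 283  201   78   24 1615] (array([ 445.7, -363.8]), array([59.1, 14. ]), 21.07) zmed 84.1
yellow [ 287  260   73   26 1593] (array([ 422.8, -307.7]), array([59.6, 29.1]), 21.08) zmed 83.5
yellow [293 328  64   8 285] (array([ 402.2, -260. ]), array([54.4, 25.6]), 23.35) zmed 84.5
{'clock': 41.975, 'tool_pos': [444.646, -361.933, 146.879], 'ee_rot': [[0.36, -0.933, -0.001], [-0.933, -0.36, 0.001], [-0.001, 0.0, -1.0]], 'force': [-0.032, 0.72, 0.153], 'width': 88.332, 'grip_force': 0.0, 'joint_pos': [-0.89, 0.501, 1.376, 0.0, 1.265, 1.884]}
```

```bash
python3 -m inch '[[1,0,0,-0.05,0],[1,0,0,-0.05,0],[1,0,0,-0.06,0],[1,0,0,-0.06,0],[0.6,0,0,0,-0.179],[0.6,0,0,0,-0.179],[0.6,0,0,0,-0.179],[0.6,0,0,0,-0.179],[0.6,0,0,0,-0.179],[0.6,0,0,0,-0.179],[0.6,0,0,0,-0.179],[0.6,0,0,0,-0.179],[0.6,0,0,0,-0.179],[0.6,0,0,0,-0.179],[0.6,0,0,0,-0.179],[0.6,0,0,0,-0.179],[0.6,0,0,0,-0.179],[0.6,0,0,0,-0.179],[0.6,0,0,0,-0.179],[0.6,0,0,0,0]]'
python3 - <<'E'
from h import *
snap('scene','s18');snap('wrist','w18')
for f in('s18','w18'): print(f);yellow(f,60,95)
go(400,250,366,84.4)
P,im=cloud('w10')
# lid top: skip handle
k=(P[...,0]>570)&(P[...,0]<730)&(P[...,1]>150)&(P[...,1]<420)&(P[...,2]>54)&(P[...,2]<64)
n,l,s,c=cv2.connectedComponentsWithStats(k.astype(np.uint8));i=1+np.argmax(s[1:,4]);q=P[l==i];print('lid top',s[i],rect(q),np.median(q[:,2]))
k=(P[...,0]>570)&(P[...,0]<730)&(P[...,1]>150)&(P[...,1]<420)&(P[...,2]>80)&(P[...,2]<110)
n,l,s,c=cv2.connectedComponentsWithStats(k.astype(np.uint8));i=1+np.argmax(s[1:,4]);q=P[l==i];print('handle',s[i],rect(q),np.median(q[:,2]))
k=(P[...,0]>640)&(P[...,0]<800)&(abs(P[...,1]-284)<80)&(P[...,2]>100);print('tall near',k.sum(),P[k].min(0) if k.any() else'')
E
```

```text
clock: 44.48
tool_pos: [444.8, -362.0, 367.2]
ee_rot: [[0.09, 0.996, -0.0], [0.996, -0.09, 0.0], [0.0, -0.0, -1.0]]
force: [0.0, 0.6, 0.8]
width: 52.9
grip_force: 0.0
s18
yellow [354 235   8  13  57] (array([ 405.2, -273. ]), array([57.1, 14.1]), 9.98) zmed 84.4
yellow [371 236   6  16  65] (array([ 421.1, -316.3]), array([64.5, 14.5]), 20.43) zmed 83.2
yellow [390 237   5  15  59] (array([ 442.2, -364.7]), array([63.2, 11.8]), 19.04) zmed 83.8
w18
yellow [271  94  42  21 411] (array([ 408.8, -270.5]), array([59.3, 14.1]), 11.31) zmed 84.5
yellow [287 122  39  25 384] (array([ 425.1, -313.8]), array([59.5, 13.7]), 21.78) zmed 84.5
yellow [305 155  37  24 354] (array([ 444.9, -362.7]), array([58.7, 12.9]), 20.9) zmed 84.5
cur [ 444.9 -362.3  367.2] yaw 84.72 turn 0.006 shift [ 0.605  -0.1045  0.0012] j6 -0.8
lid top [ 341   37  155  141 9040] (array([645.9, 283.4]), array([224.1,  92.3]), 84.37) 58.17399413468553
handle [399  89  56  45 650] (array([646.1, 283.7]), array([89.8, 13.4]), 84.38) 94.92358293959254
tall near 3456 [752.83880769 204.00707221 100.15358954]
```

Bows 2 and 3 are right, but bow 1 is still twisted by 10°. Grip it across its flats with the tool square to the tank to straighten it.

```bash
python3 -m inch '[[0.36,0,0,0,0.185],[0.36,0,0,0,0.185],[0.36,0,0,0,0.185],[0.36,0,0,0,0.185],[0.36,0,0,0,0.185],[0.36,0,0,0,0.185],[0.36,0,-0.05,0.02,0],[0.36,0,-0.0485,0.03,0],[0.36,0,0,0.05,0],[0.36,0,0,0.05,0],[0.36,0,0,0.05,0],[0.36,0,0,0.03,0],[0.36,0,0,0,0],[0.36,0,0,0,0]]'
python3 - <<'E'
from h import *
go(408.7,-270.1,75.5,21.14);snap('wrist','w19');yellow('w19',60,95)
E
```

```text
clock: 46.32
tool_pos: [409.7, -271.6, 138.5]
ee_rot: [[0.932, 0.362, 0.001], [0.362, -0.932, -0.002], [0.001, 0.002, -1.0]]
force: [0.3, 0.1, 0.2]
width: 32.1
grip_force: 0.0
cur [ 409.7 -271.6  138.5] yaw 21.24 turn 0.002 shift [-0.0004 -0.0018  0.063 ] j6 0.37
yellow [ 305  179   30   78 1416] (array([ 410. , -270.9]), array([58.7, 16. ]), 11.27) zmed 84.5
yellow [ 434  179   34   77 1873] (array([ 446.4, -362.8]), array([57.9, 15.6]), 21.06) zmed 84.1
yellow [ 369  180   25   75 1354] (array([ 426.9, -312.7]), array([56.5, 14.8]), 22.44) zmed 84.5
```

```bash
python3 -m inch '[[0.36,0,-0.001,0.03,0],[0.36,0,0,0.025,0],[0.36,0,0,0.008,0],[0.36,0,0,0,0],[0,0,0,0,0],[0,0,0,0,0],[0,0,0,0,0],[0,0,0,0,0],[0,0,0,0,0],[0,0,0,0,0]]' 35
python3 -m inch '[[0.36,0,0,0,0],[0.36,0,0,0,0],[0.36,0,0,0,0],[0.36,0,0,-0.03,0],[0.36,0,0,-0.05,0],[0.36,0,0,-0.05,0],[0.36,0,0,-0.05,0],[0.36,0,0,-0.05,0],[0.36,0,0,-0.05,0],[0.36,0,0,0,0],[0.36,0,0,0,0]]'
python3 - <<'E'
from h import *
snap('wrist','w20');yellow('w20',60,95)
g=cv2.imread('pics/w20.png')[105:195,255:430];cv2.imwrite('pics/w20c.png',cv2.resize(g,(790,406),interpolation=2))
E
```

```text
clock: 47.62
tool_pos: [409.1, -270.5, 74.7]
ee_rot: [[0.932, 0.363, 0.001], [0.363, -0.932, -0.001], [0.0, 0.001, -1.0]]
force: [-1.9, -0.0, 6.2]
width: 13.6
grip_force: 35.0
clock: 49.0
tool_pos: [408.7, -270.1, 353.0]
ee_rot: [[0.932, 0.363, -0.001], [0.363, -0.932, 0.001], [-0.001, -0.002, -1.0]]
force: [-0.4, 0.7, -0.5]
width: 31.7
grip_force: 0.0
yellow [319 147  10  42 364] (array([ 409.2, -271.9]), array([59.8, 13.3]), 21.12) zmed 84.5
yellow [384 147  13  42 403] (array([ 444.9, -363.1]), array([59.8, 14.1]), 21.1) zmed 84.5
yellow [349 148  11  41 380] (array([ 425.2, -313.6]), array([58.5, 14.2]), 21.37) zmed 84.5
```

View pics/w20c.png

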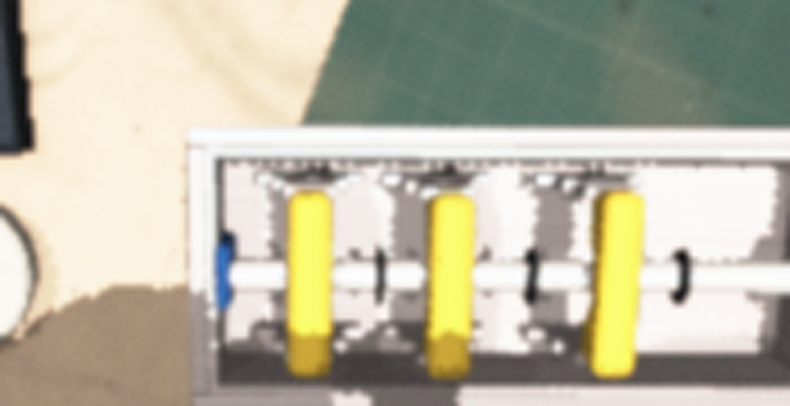

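All three bows are square: crop (310,285), (450,285), (617,285), one per seat. Now for the lid.

```bash
python3 -m inch '[[0.6,0,0,0,-0.184],[0.6,0,0,0,-0.184],[0.6,0,0,0,-0.184],[0.6,0,0,0,-0.184],[0.6,0,0,0,-0.184],[0.6,0,0,0,-0.184],[0.6,0.046,-0.0035,0,0],[0.6,0.046,-0.0035,0,0],[0.6,0.046,-0.0035,0,0],[0.6,0.046,-0.0035,0,0],[0.6,0.046,-0.0035,0,0],[0.6,0.046,-0.0035,0,0],[0.6,0.046,-0.0035,0,0],[0.6,0.046,-0.0035,0,0],[0.6,0.046,-0.0035,0,0],[0.6,0.046,-0.0035,0,0],[0.6,0.046,-0.0035,0,0],[0.6,0.046,-0.0035,0,0],[0.6,0,0,0,0],[0.6,0,0,0,0]]'
cat >> h.py <<'E'
def lid(f,zb=0,c=(646,284),r=170):
    P,im=cloud(f)
    for nm,lo,hi in(('top',54,64),('handle',82,110)):
        k=(np.hypot(P[...,0]-c[0],P[...,1]-c[1])<r)&(P[...,2]>lo+zb)&(P[...,2]<hi+zb)&(np.mgrid[0:400,0:640][0]<235)
        n,l,s,_=cv2.connectedComponentsWithStats(k.astype(np.uint8))
        if n<2: print('no',nm);continue
        i=1+np.argmax(s[1:,4]);q=P[l==i];print(nm,s[i],rect(q),np.median(q[:,2]).round(1))
E
python3 - <<'E'
from h import *
snap('wrist','w21');snap('side','d21');lid('w21');lid('d21');go(646,283.5,250,84.38)
E
```

```text
clock: 51.55
tool_pos: [419.2, 282.7, 353.1]
ee_rot: [[0.095, 0.995, -0.002], [0.995, -0.095, -0.001], [-0.001, -0.002, -1.0]]
force: [0.7, -0.6, 0.4]
width: 53.1
grip_force: 0.0
top [ 434   70   85  151 8573] (array([645.8, 282.7]), array([223.9,  93.1]), 84.36) 57.9
handle [ 568   34   28  168 2401] (array([771.6, 312. ]), array([ 23.7, 226.7]), 102.31) 93.5
no top
handle [232 227   4   8  11] (array([783.1, 237.8]), array([ 6.2, 52.9]), 101.88) 104.4
cur [419.5 282.3 353.8] yaw 84.48 turn 0.002 shift [0.0234 0.2253 0.1038] j6 0.45
```

```bash
python3 -m inch '[[0.6,0.0045,0.045,0,0],[0.6,0.0045,0.045,0,0],[0.6,0.0045,0.045,0,0],[0.6,0.0045,0.045,0.03,0],[0.6,0.0045,0.045,0.04,0],[0.6,0,0,0.05,0],[0.6,0,0,0.05,0],[0.6,0,0,0.03,0],[0.6,0,0,0,0],[0.6,0,0,0,0]]'
python3 - <<'E'
from h import *
snap('wrist','w22');lid('w22');go(646,283.2,74,84.38);st()
P,im=cloud('w22');v,u=np.mgrid[0:400,0:640]
k=(v<225)&(P[...,0]>690)&(abs(P[...,1]-284)<60)&(P[...,2]>110);print(P[k].min(0),P[k].max(0))
E
```

```text
clock: 52.9
tool_pos: [646.3, 283.8, 156.1]
ee_rot: [[0.096, 0.995, 0.003], [0.995, -0.096, 0.001], [0.001, 0.003, -1.0]]
force: [-0.0, -0.6, 1.3]
width: 52.9
grip_force: 0.0
top [  263    64   120   171 17447] (array([650.3, 324.3]), array([141.7,  92.4]), 84.32) 58.2
handle [ 456    0   60  235 3935] (array([764.7, 335.4]), array([ 19.9, 172. ]), 103.36) 93.6
cur [646.4 284.  156.4] yaw 84.52 turn 0.002 shift [-0.0008 -0.0003  0.0824] j6 0.34
{'clock': 52.95, 'tool_pos': [646.363, 283.973, 156.372], 'ee_rot': [[0.095, 0.995, 0.003], [0.995, -0.095, 0.001], [0.001, 0.003, -1.0]], 'force': [-1.063, -0.35, -0.119], 'width': 52.918, 'grip_force': 0.0, 'joint_pos': [0.247, 0.717, 0.927, 0.0, 1.494, 0.342]}
[753.09775869 271.8044927  110.0051613 ] [808.6133353  343.99597344 197.69771933]
```

```bash
python3 -m inch '[[0.6,0,0,0.03,0],[0.6,0,0,0.03,0],[0.6,0,0,0.021,0],[0.6,0,0,0,0],[0.6,0,0,0,0],[0,0,0,0,0],[0,0,0,0,0],[0,0,0,0,0],[0,0,0,0,0],[0,0,0,0,0]]' 50
python3 -m inch '[[0,0,0,-0.02,0],[0,0,0,-0.04,0],[0,0,0,-0.05,0],[0,0,0,-0.05,0],[0,0,0,-0.05,0],[0,0,0,0,0],[0,0,0,0,0]]'
python3 - <<'E'
from h import *
go(435.8,-339.6,300,111.14)
E
```

```text
clock: 54.2
tool_pos: [646.0, 284.3, 73.2]
ee_rot: [[0.095, 0.995, 0.001], [0.995, -0.095, 0.0], [0.0, 0.001, -1.0]]
force: [3.0, -0.2, 1.4]
width: 10.8
grip_force: 49.6
clock: 55.08
tool_pos: [645.0, 284.2, 280.1]
ee_rot: [[0.095, 0.995, -0.005], [0.995, -0.095, -0.001], [-0.002, -0.005, -1.0]]
force: [-0.8, -0.2, -5.6]
width: 11.1
grip_force: 50.4
cur [645.  284.2 280.1] yaw 84.56 turn -0.464 shift [-0.5063 -0.42   -0.0199] j6 0.34
```

```bash
python3 -m inch '[[0,-0.0039,-0.0407,-0.02,0],[0,-0.0039,-0.0407,-0.02,0],[0,-0.0039,-0.0407,-0.02,0],[0,-0.0039,-0.0407,-0.02,0],[0,-0.0039,-0.0407,-0.02,0],[0,-0.0039,-0.0407,-0.02,0],[0,-0.02,0,0,0],[0,-0.0475,0.0045,0,0],[0,-0.0475,0.0045,0,0],[0,-0.0475,0.0045,0,0],[0,-0.0475,0.0045,0,0],[0,-0.0475,0.0045,0,0],[0,-0.0475,0.0045,0,0],[0,-0.0475,0.0045,0,0],[0,-0.0475,0.0045,0,0],[0,-0.0475,0.0045,0,0],[0,-0.0475,0.0045,0,0],[0,-0.0475,0.0045,0,0],[0,-0.0475,0.0045,0,0],[0,-0.03,0,0,0]]'
python3 - <<'E'
from h import *
go(435.8,-339.6,300,111.14)
E
```

```text
clock: 57.58
tool_pos: [394.7, -340.1, 399.8]
ee_rot: [[0.096, 0.995, -0.004], [0.995, -0.096, 0.005], [0.004, -0.004, -1.0]]
force: [0.3, 0.6, -5.2]
width: 11.0
grip_force: 49.8
cur [ 394.7 -340.1  399.8] yaw 84.48 turn -0.465 shift [-0.0143  0.0385  0.0998] j6 -0.84
```

```bash
python3 -m inch '[[0,0,0,0,-0.155],[0,0,0,0,-0.155],[0,0,0,0,-0.155],[0,-0.0136,0.0378,0.05,0],[0,0,0,0.05,0],[0,0,0,0.05,0],[0,0,0,0.03,0],[0,0,0,0,0],[0,0,0,0,0]]'
python3 - <<'E'
from h import *
snap('wrist','w23');snap('side','d23');lid('w23',143,(435,-340),180);go(435.1,-338.4,109,111.14);st()
P,im=cloud('w23');k=(np.hypot(P[...,0]-435,P[...,1]+340)<190)&(P[...,2]>170)&(P[...,2]<210)&(np.mgrid[0:400,0:640][0]<235);print(rect(P[k]),np.median(P[k][:,2]))
E
```

```text
clock: 58.7
tool_pos: [434.4, -337.4, 224.8]
ee_rot: [[-0.362, 0.932, 0.0], [0.932, 0.362, -0.0], [-0.0, 0.0, -1.0]]
force: [-0.2, -0.1, -4.5]
width: 11.3
grip_force: 50.1
top [407 126   1   1   1] (array([ 452.1, -257.3]), array([0., 0.]), 0.0) 207.0
handle [ 309  182   29   53 1450] (array([ 422.6, -307.2]), array([12.8, 24.6]), 110.43) 247.4
cur [ 434.5 -337.5  225.5] yaw 111.2 turn 0.001 shift [-0.001   0.0002  0.1165] j6 -1.25
{'clock': 58.8, 'tool_pos': [434.549, -337.514, 225.487], 'ee_rot': [[-0.362, 0.932, 0.001], [0.932, 0.362, -0.002], [-0.002, 0.001, -1.0]], 'force': [0.409, 0.134, -4.89], 'width': 11.015, 'grip_force': 50.057, 'joint_pos': [-0.876, 0.39, 1.322, 0.0, 1.428, -1.246]}
(array([ 413.7, -285.4]), array([187.3, 131.4]), 22.13) 209.02148630743085
```

View pics/w23.png

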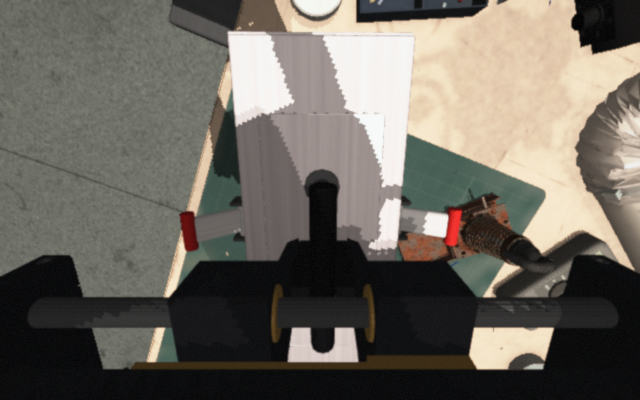

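The lid is held level over the tank, handle at (323,190), cam tips at (190,232) and (453,228). Check its centring relative to the tank frame.

```bash
python3 - <<'E'
from h import *
P,im=cloud('w23');a=np.radians(21.14);d=P[...,:2]-[435.6,-339.6];X=d@[np.cos(a),np.sin(a)];Y=d@[-np.sin(a),np.cos(a)];Z=P[...,2]
k=(Z>200)&(Z<218)&(abs(X)<70)&(Y>0)&(Y<140)&(np.mgrid[0:400,0:640][0]<235)
for y in(20,50,80,100):
    q=k&(abs(Y-y)<6);x=X[q];print(y,np.percentile(x,[.5,99.5]).round(1),np.median(Z[q]).round(1))
q=k&(abs(X)<30);print('ymax',np.percentile(Y[q],[98,99.5]).round(1))
for x in(-30,0,30):
  q=k&(abs(X-x)<6);print(x,np.median(Z[q]).round(1),Y[q].max().round(1))
E
```

```text
20 [-46.7  44.1] 210.7
50 [-46.5  43.9] 211.2
80 [-46.5  44. ] 210.9
100 [-46.5  44.1] 210.9
ymax [112.5 113.6]
-30 211.6 114.4
0 211.2 114.0
30 210.3 114.3
```

```bash
python3 -m inch '[[0,-0.0015,0.0012,0.03,0],[0,0,0,0.03,0],[0,0,0,0.02,0],[0,0,0,0.005,0],[0,0,0,0,0],[0,0,0,0,0]]'; python3 -m inch '[[0,0,0,0.004,0],[0,0,0,0.004,0],[0,0,0,0.003,0],[0,0,0,0,0],[0,0,0,0,0]]'
```

```text
clock: 59.55
tool_pos: [436.3, -338.6, 140.5]
ee_rot: [[-0.362, 0.932, 0.001], [0.932, 0.362, -0.002], [-0.002, 0.001, -1.0]]
force: [0.3, 0.5, -5.1]
width: 11.0
grip_force: 50.1
clock: 60.18
tool_pos: [436.0, -338.2, 128.4]
ee_rot: [[-0.362, 0.932, -0.0], [0.932, 0.362, 0.0], [0.0, -0.0, -1.0]]
force: [0.3, 0.1, -5.3]
width: 11.2
grip_force: 50.2
```

```bash
python3 -m inch '[[0,0,0,0.004,0],[0,0,0,0.004,0],[0,0,0,0.004,0],[0,0,0,0,0],[0,0,0,0,0]]'; python3 -m inch '[[0,0,0,0.003,0],[0,0,0,0.002,0],[0,0,0,0,0],[0,0,0,0,0]]'
```

```text
clock: 60.8
tool_pos: [436.0, -338.2, 116.4]
ee_rot: [[-0.362, 0.932, 0.0], [0.932, 0.362, -0.0], [-0.0, -0.0, -1.0]]
force: [-0.4, -0.2, -4.5]
width: 11.1
grip_force: 50.2
clock: 61.3
tool_pos: [435.8, -338.4, 111.7]
ee_rot: [[-0.362, 0.932, 0.0], [0.932, 0.362, -0.001], [-0.001, -0.0, -1.0]]
force: [-4.5, 0.6, 2.0]
width: 10.9
grip_force: 49.7
```

```bash
python3 -m inch '[[0,0,0,0.001,0],[0,0,0,0.001,0],[0,0,0,0,0]]'; python3 -m inch '[[0,0,0,0.001,0],[0,0,0,0.001,0],[0,0,0,0,0]]'
```

```text
clock: 61.68
tool_pos: [435.5, -338.5, 111.3]
ee_rot: [[-0.362, 0.932, -0.0], [0.932, 0.362, -0.002], [-0.002, -0.001, -1.0]]
force: [-11.5, 3.5, 17.1]
width: 10.9
grip_force: 48.3
clock: 62.05
tool_pos: [435.6, -338.6, 111.2]
ee_rot: [[-0.362, 0.932, 0.001], [0.932, 0.362, -0.003], [-0.004, -0.0, -1.0]]
force: [-14.4, 7.5, 32.9]
width: 11.1
grip_force: 46.5
```

```bash
python3 -m inch '[[0,0,0,-0.003,0],[0.5,0,0,0,0],[0.5,0,0,0,0],[0.5,0,0,0,0],[0.5,0,0,0,0],[0.5,0,0,-0.04,0],[0.5,0,0,-0.05,0],[0.5,0,0,-0.06,0],[0.5,0,0,-0.06,0],[0.5,-0.05,0,-0.05,0],[0.5,-0.05,0,0,0],[0.5,0,0,0,0],[0.5,0,0,0,0]]'
python3 - <<'E'
from h import *
snap('wrist','w24');lid('w24',36,(435.6,-339.6),180);st()
P,im=cloud('w24');a=np.radians(21.14);d=P[...,:2]-[435.6,-339.6];X=d@[np.cos(a),np.sin(a)];Y=d@[-np.sin(a),np.cos(a)];Z=P[...,2]
for x in(-30,30):
  for y in(-90,-50,0,50,90):
    k=(abs(X-x)<6)&(abs(Y-y)<6);print(x,y,np.nanmedian(Z[k]).round(1) if k.any() else None)
h=cv2.cvtColor(im,cv2.COLOR_RGB2HSV);r=((h[...,0]<6)|(h[...,0]>174))&(h[...,1]>150)&(h[...,2]>70)&(abs(X)<110)&(abs(Y)<40)
n,l,s,c=cv2.connectedComponentsWithStats(r.astype(np.uint8))
for i in range(1,n):
    if s[i,4]>8: q=l==i;print('red',s[i],'world',np.nanmean(P[q],0).round(1),'tank',np.nanmean(X[q]).round(1),np.nanmean(Y[q]).round(1))
E
```

```text
clock: 63.68
tool_pos: [469.9, -425.6, 364.2]
ee_rot: [[-0.362, 0.932, -0.0], [0.932, 0.362, 0.001], [0.001, -0.0, -1.0]]
force: [0.1, 0.7, 0.4]
width: 44.0
grip_force: 0.0
top [  286     4    74   178 11304] (array([ 435.1, -338.9]), array([ 92.3, 223.8]), 111.15) 96.9
handle [317  59  11  78 846] (array([ 435.2, -339.6]), array([12.8, 88.9]), 111.25) 133.8
{'clock': 63.725, 'tool_pos': [469.887, -425.201, 364.812], 'ee_rot': [[-0.362, 0.932, -0.0], [0.932, 0.362, 0.0], [0.0, 0.0, -1.0]], 'force': [0.179, 0.394, -0.483], 'width': 43.881, 'grip_force': 0.0, 'joint_pos': [-0.922, 0.5, 0.749, 0.0, 1.893, -1.292]}
-30 -90 407.8
-30 -50 97.3
-30 0 97.1
-30 50 97.3
-30 90 96.4
30 -90 406.2
30 -50 97.2
30 0 97.0
30 50 97.0
30 90 96.3
red [257  91   7  20 116] world [ 353.4 -370.8   78.2] tank -87.9 0.5
red [383  92   7  19 102] world [ 520.4 -306.7   73. ] tank 90.9 0.1
```

View pics/w24.png

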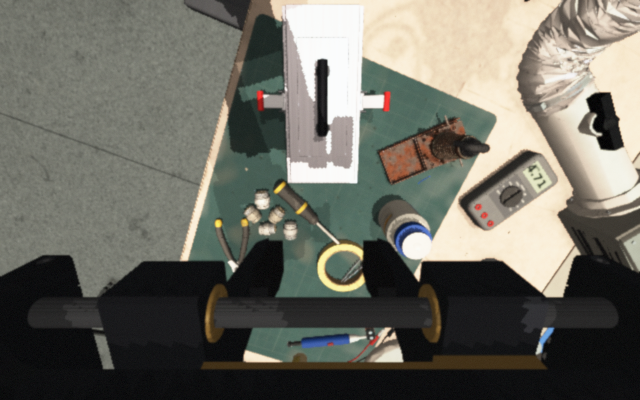

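The lid is seated (handle 323,97; cam tips 261,100 and 387,101). Its top reads 97 mm, which matches home given the bows' +2 mm reading offset. Now check clearance for the cam pushes.

```bash
python3 - <<'E'
from h import *
for f in('w24','w9','s18'):
    P,im=cloud(f);a=np.radians(21.14);d=P[...,:2]-[435.4,-339.2];X=d@[np.cos(a),np.sin(a)];Y=d@[-np.sin(a),np.cos(a)];Z=P[...,2];m=(np.mgrid[0:400,0:640][0]<235)|(f=='s18')
    for nm,k in(('far body',(X>50)&(X<135)&(abs(Y)<105)&(Z>28)),('far cam',(X>135)&(X<200)&(abs(Y)<60)&(Z>60)),('near',(X<-60)&(X>-135)&(abs(Y)<105)&(Z>28))):
        k=k&m&(Z<300)
        if k.any(): print(f,nm,k.sum(),'X',X[k].min().round(),X[k].max().round(),'Y',Y[k].min().round(),Y[k].max().round(),'Z',np.percentile(Z[k],[50,99]).round())
go(349.6,-372.4,100,21.14)
E
```

```text
w24 far body 902 X 50.0 95.0 Y -104.0 104.0 Z [64. 74.]
w24 far cam 241 X 176.0 200.0 Y -60.0 -48.0 Z [114. 132.]
w24 near 383 X -92.0 -60.0 Y -15.0 14.0 Z [71. 81.]
w9 far cam 149 X 177.0 199.0 Y -60.0 -47.0 Z [ 74. 119.]
s18 far body 1 X 54.0 54.0 Y 2.0 2.0 Z [54. 54.]
s18 far cam 49 X 170.0 199.0 Y -60.0 -48.0 Z [ 93. 130.]
cur [ 469.9 -425.2  364.8] yaw 111.23 turn 1.572 shift [-0.0931 -0.0926  0.2648] j6 -1.29
```

```bash
python3 -m inch '[[0,0,0,0,0.175],[0,0,0,0,0.175],[0,0,0,0,0.175],[0,0,0,0,0.175],[0,0,0,0,0.175],[0,0,0,0,0.175],[0,0,0,0,0.175],[0,0,0,0,0.175],[0,0,0,0,0.172],[0,-0.0465,-0.0463,0,0],[0,-0.0466,-0.0463,0.03,0],[0,0,0,0.06,0],[0,0,0,0.06,0],[0,0,0,0.06,0],[0,0,0,0.045,0],[0,0,0,0,0],[0,0,0,0,0]]' 10
python3 - <<'E'
from h import *
go(349.6,-372.4,30,21.14);st()
E
```

```text
clock: 65.85
tool_pos: [361.3, -378.4, 115.9]
ee_rot: [[0.933, 0.361, 0.002], [0.361, -0.933, -0.003], [0.001, 0.003, -1.0]]
force: [-0.3, -1.2, 0.5]
width: 0.5
grip_force: 0.0
cur [ 361.3 -378.4  115.9] yaw 21.15 turn 0.0 shift [-0.0088 -0.0098  0.0859] j6 0.17
{'clock': 65.85, 'tool_pos': [361.323, -378.403, 115.853], 'ee_rot': [[0.933, 0.361, 0.002], [0.361, -0.933, -0.003], [0.001, 0.003, -1.0]], 'force': [-0.261, -1.173, 0.48], 'width': 0.507, 'grip_force': 0.0, 'joint_pos': [-1.035, 0.459, 1.562, 0.0, 1.116, 0.166]}
```

```bash
python3 -m inch '[[0,-0.0088,-0.0098,0,0],[0,0,0,0.02,0],[0,0,0,0,0],[0,0,0,0,0]]'; python3 -m inch '[[0,0,0,0.01,0],[0,0,0,0.01,0],[0,0,0,0.01,0],[0,0,0,0.01,0],[0,0,0,0,0]]'
```

```text
clock: 66.35
tool_pos: [349.0, -372.3, 94.8]
ee_rot: [[0.933, 0.36, 0.001], [0.36, -0.933, -0.001], [0.0, 0.002, -1.0]]
force: [0.1, 0.7, 0.6]
width: 0.5
grip_force: 0.0
clock: 66.97
tool_pos: [348.9, -371.6, 52.6]
ee_rot: [[0.933, 0.36, -0.001], [0.36, -0.933, 0.002], [-0.0, -0.002, -1.0]]
force: [0.5, 0.8, 0.2]
width: 0.6
grip_force: 0.0
```

```bash
python3 -m inch '[[0,0,0,0.008,0],[0,0,0,0.006,0],[0,0,0,0,0],[0,0,0,0,0]]'
```

```text
clock: 67.47
tool_pos: [348.9, -372.0, 39.6]
ee_rot: [[0.933, 0.361, -0.0], [0.361, -0.933, 0.0], [-0.0, -0.0, -1.0]]
force: [0.3, -0.5, -0.7]
width: 0.2
grip_force: 0.0
```

```bash
python3 -m inch '[[0,0,0,0.006,0],[0,0,0,0.002,0],[0,0,0,0,0],[0,0,0,0,0]]';python3 -m inch '[[0,0,0,0.002,0],[0,0,0,0.002,0],[0,0,0,0,0]]'
python3 - <<'E'
from h import *
snap('wrist','w25')
P,im=cloud('w25');a=np.radians(21.14);d=P[...,:2]-[435.4,-339.2];X=d@[np.cos(a),np.sin(a)];Y=d@[-np.sin(a),np.cos(a)]
h=cv2.cvtColor(im,cv2.COLOR_RGB2HSV);r=((h[...,0]<6)|(h[...,0]>174))&(h[...,1]>150)&(h[...,2]>70)&(abs(X)<110)&(abs(Y)<40)
n,l,s,c=cv2.connectedComponentsWithStats(r.astype(np.uint8))
for i in range(1,n):
    if s[i,4]>8: q=l==i;print('red',s[i],np.nanmean(P[q],0).round(1),'tank',np.nanmean(X[q]).round(1),np.nanmean(Y[q]).round(1))
E
```

```text
clock: 67.97
tool_pos: [349.1, -372.5, 31.9]
ee_rot: [[0.933, 0.361, 0.0], [0.361, -0.933, -0.001], [-0.0, 0.001, -1.0]]
force: [-0.5, -1.0, 5.0]
width: 0.4
grip_force: 2.7
clock: 68.35
tool_pos: [349.8, -372.5, 28.2]
ee_rot: [[0.933, 0.36, 0.002], [0.36, -0.933, -0.002], [0.001, 0.002, -1.0]]
force: [2.7, 2.0, 8.6]
width: 0.7
grip_force: 4.4
red [298 230   7  11  63] [ 356.2 -357.9   25.7] tank -80.6 11.1
red [338 230   7  10  50] [ 364.4 -378.5   25.8] tank -80.4 -11.1
```

```bash
python3 -m inch '[[0,0,0,0.002,0],[0,0,0,0.001,0],[0,0,0,0,0]]';python3 -m inch '[[0,0,0,0.002,0],[0,0,0,0.001,0],[0,0,0,0,0],[0,0,0,0,0]]'
```

```text
clock: 68.78
tool_pos: [349.5, -372.5, 25.2]
ee_rot: [[0.933, 0.361, 0.001], [0.361, -0.933, -0.002], [0.001, 0.002, -1.0]]
force: [2.2, 0.5, 7.1]
width: 0.1
grip_force: 2.9
clock: 69.28
tool_pos: [348.9, -372.2, 21.6]
ee_rot: [[0.933, 0.36, -0.0], [0.36, -0.933, -0.0], [-0.0, 0.0, -1.0]]
force: [-1.4, -2.1, 2.1]
width: 0.5
grip_force: 1.6
```

```bash
cat >> h.py <<'E'
def reds(f):
    P,im=cloud(f);a=np.radians(21.14);d=P[...,:2]-[435.4,-339.2];X=d@[np.cos(a),np.sin(a)];Y=d@[-np.sin(a),np.cos(a)]
    h=cv2.cvtColor(im,cv2.COLOR_RGB2HSV);r=((h[...,0]<6)|(h[...,0]>174))&(h[...,1]>150)&(h[...,2]>60)&(abs(X)<110)&(abs(Y)<40)
    n,l,s,c=cv2.connectedComponentsWithStats(r.astype(np.uint8))
    for i in range(1,n):
        if s[i,4]>8: q=l==i;print('red',s[i],'tank XYZ',np.nanmedian(X[q]).round(1),np.nanmedian(Y[q]).round(1),np.nanmedian(P[q][:,2]).round(1),'X',X[q].min().round(1),X[q].max().round(1),'Z',P[q][:,2].min().round(1),P[q][:,2].max().round(1))
E
python3 -m inch '[[0,-0.01,0,-0.01,0],[0,0,0,-0.05,0],[0,0,0,-0.06,0],[0,0,0,-0.06,0],[0,0,0,-0.06,0],[0,0,0,-0.04,0],[0,0,0,0,0],[0,0,0,0,0]]'
python3 - <<'E'
from h import *
snap('wrist','w26');reds('w26');lid('w26',37,(435.4,-339.2),180)
z=load('w26');st()
g=cv2.imread('pics/w26.png')[60:240,220:460];cv2.imwrite('pics/w26c.png',cv2.resize(g,(800,600),interpolation=2))
E
```

```text
clock: 70.28
tool_pos: [339.2, -375.1, 300.7]
ee_rot: [[0.933, 0.36, -0.001], [0.36, -0.933, 0.002], [-0.0, -0.002, -1.0]]
force: [0.2, -0.6, -0.7]
width: 0.2
grip_force: 0.0
red [312   0  24   8 160] tank XYZ 90.1 0.4 72.5 X 87.0 93.5 Z 69.2 75.0
red [314 154  19   6  61] tank XYZ -87.9 1.7 29.4 X -92.2 -82.4 Z 0.2 31.5
top [  220    43   207    88 16203] (array([ 435.4, -339.1]), array([ 91.7, 224.3]), 111.13) 96.8
handle [ 279   79   90   14 1242] (array([ 435.2, -339.4]), array([12.4, 89.5]), 111.21) 133.7
{'clock': 70.325, 'tool_pos': [339.197, -375.148, 300.326], 'ee_rot': [[0.933, 0.36, -0.001], [0.36, -0.933, 0.003], [-0.0, -0.003, -1.0]], 'force': [0.463, -0.686, 0.91], 'width': 0.339, 'grip_force': 0.0, 'joint_pos': [-1.07, 0.265, 1.292, 0.0, 1.588, 0.132]}
```

```bash
python3 -m inch '[[0,0.0142,0.0012,0.04,0],[0,0,0,0.06,0],[0,0,0,0.06,0],[0,0,0,0.05,0],[0,0,0,0.03,0],[0,0,0,0.015,0],[0,0,0,0,0],[0,0,0,0,0]]'
python3 - <<'E'
from h import *
go(352.9,-371.1,33,21.14)
E
```

```text
clock: 71.32
tool_pos: [353.3, -371.6, 46.8]
ee_rot: [[0.933, 0.361, -0.0], [0.361, -0.933, 0.0], [0.0, -0.0, -1.0]]
force: [0.1, -0.8, 0.1]
width: 0.6
grip_force: 0.0
cur [ 353.3 -371.6   46.8] yaw 21.13 turn -0.0 shift [-0.0002 -0.0006  0.0138] j6 0.16
```

```bash
python3 -m inch '[[0,0,0,0.008,0],[0,0,0,0.004,0],[0,0,0,0,0],[0,0,0,0,0]]';python3 -m inch '[[0,0,0,0.0015,0],[0,0,0,0.0015,0],[0,0,0,0,0]]';python3 -m inch '[[0,0,0,0.001,0],[0,0,0,0.001,0],[0,0,0,0,0]]'
```

```text
clock: 71.82
tool_pos: [353.2, -371.9, 34.9]
ee_rot: [[0.933, 0.361, -0.0], [0.361, -0.933, -0.001], [-0.0, 0.001, -1.0]]
force: [-2.2, -0.7, 3.2]
width: 0.2
grip_force: 2.6
clock: 72.2
tool_pos: [353.5, -371.8, 31.9]
ee_rot: [[0.933, 0.36, 0.001], [0.36, -0.933, -0.001], [0.0, 0.001, -1.0]]
force: [-0.8, 0.5, 5.5]
width: 0.2
grip_force: 2.4
clock: 72.58
tool_pos: [353.6, -371.9, 29.9]
ee_rot: [[0.933, 0.36, 0.001], [0.36, -0.933, -0.001], [0.0, 0.001, -1.0]]
force: [-0.6, -0.8, 6.0]
width: 0.5
grip_force: 2.3
```

```bash
python3 -m inch '[[0,0,0,0.001,0],[0,0,0,0.001,0],[0,0,0,0,0]]';python3 -m inch '[[0,0,0,0.001,0],[0,0,0,0.001,0],[0,0,0,0,0]]';python3 -m inch '[[0,0,0,0.001,0],[0,0,0,0.001,0],[0,0,0,0,0]]'
python3 - <<'E'
from h import *
snap('wrist','w27');reds('w27');snap('scene','s27');reds('s27')
E
```

```text
clock: 72.95
tool_pos: [353.5, -371.9, 27.9]
ee_rot: [[0.933, 0.36, 0.001], [0.36, -0.933, -0.001], [0.0, 0.001, -1.0]]
force: [-1.4, -0.0, 5.7]
width: 0.7
grip_force: 2.2
clock: 73.32
tool_pos: [353.5, -371.8, 25.9]
ee_rot: [[0.933, 0.36, 0.0], [0.36, -0.933, -0.001], [0.0, 0.001, -1.0]]
force: [-0.5, -1.1, 5.3]
width: 0.5
grip_force: 2.1
clock: 73.7
tool_pos: [354.0, -371.8, 24.2]
ee_rot: [[0.933, 0.36, 0.002], [0.36, -0.933, -0.001], [0.001, 0.001, -1.0]]
force: [1.7, 2.7, 8.8]
width: 0.2
grip_force: 4.1
```

```bash
python3 -m inch '[[0,0,0,0.001,0],[0,0,0,0,0]]';python3 -m inch '[[0,0,0,0.001,0],[0,0,0,0,0]]';python3 -m inch '[[0,0,0,0.001,0],[0,0,0,0,0]]'
```

```text
clock: 74.05
tool_pos: [354.3, -371.7, 23.4]
ee_rot: [[0.933, 0.36, 0.002], [0.36, -0.933, -0.001], [0.002, 0.002, -1.0]]
force: [2.6, 2.5, 9.4]
width: 0.3
grip_force: 4.8
clock: 74.3
tool_pos: [354.3, -371.8, 22.8]
ee_rot: [[0.933, 0.36, 0.003], [0.36, -0.933, -0.002], [0.002, 0.002, -1.0]]
force: [1.6, 3.1, 14.0]
width: 0.8
grip_force: 6.4
clock: 74.55
tool_pos: [353.8, -372.1, 21.5]
ee_rot: [[0.933, 0.36, 0.001], [0.36, -0.933, -0.002], [0.001, 0.002, -1.0]]
force: [-1.3, 0.2, 9.5]
width: 0.6
grip_force: 3.4
```

```bash
python3 -m inch '[[0,-0.01,0,-0.01,0],[0,0,0,-0.05,0],[0,0,0,-0.06,0],[0,0,0,-0.06,0],[0,0,0,-0.05,0],[0,0,0,0,0],[0,0,0,0,0]]'
python3 - <<'E'
from h import *
snap('wrist','w28');reds('w28');lid('w28',37,(435.4,-339.2),180)
P,im=cloud('w28');a=np.radians(21.14);d=P[...,:2]-[435.4,-339.2];X=d@[np.cos(a),np.sin(a)];Y=d@[-np.sin(a),np.cos(a)];Z=P[...,2]
for x in range(-100,-40,3):
    k=(abs(X-x)<1.5)&(abs(Y)<4)&(np.mgrid[0:400,0:640][0]<240)
    if k.any(): print(x,np.percentile(Z[k],[10,50,90]).round(1),k.sum(),im[k].mean(0).round())
E
```

```text
clock: 75.42
tool_pos: [343.5, -374.8, 249.7]
ee_rot: [[0.933, 0.36, -0.001], [0.36, -0.933, 0.002], [-0.0, -0.002, -1.0]]
force: [-0.2, 0.1, -0.4]
width: 0.5
grip_force: 0.0
red [312 162  21   7  73] tank XYZ -87.7 0.3 29.5 X -89.5 -81.9 Z 25.8 32.2
top [  201    35   244   103 22144] (array([ 435.4, -339.2]), array([ 92. , 224.6]), 111.09) 96.8
handle [ 269   77  107   17 1796] (array([ 435.3, -339.1]), array([13. , 89.7]), 111.09) 133.7
-100 [0.5 1.3 2.1] 12 [ 87. 104.  93.]
-97 [0.2 1.1 1.8] 17 [101.  93.  83.]
-88 [28.6 29.8 31.4] 13 [218.  57.  52.]
-85 [30.5 31.1 31.8] 16 [231. 174. 169.]
-82 [33.1 33.5 35.3] 14 [226. 217. 210.]
-79 [35.5 36.4 37. ] 13 [226. 218. 212.]
-76 [37.8 38.4 39.5] 14 [227. 220. 213.]
-73 [40.1 41.7 42.4] 14 [228. 220. 214.]
-70 [42.2 43.2 44.6] 15 [228. 221. 215.]
-67 [44.  45.8 47.1] 18 [228. 222. 215.]
-64 [47.6 48.4 49.9] 16 [230. 224. 218.]
-61 [49.8 51.4 54.9] 13 [224. 217. 212.]
-58 [55.7 56.5 57.2] 18 [236. 234. 231.]
-55 [56.5 58.2 64.8] 16 [233. 229. 228.]
-52 [63.7 64.2 65.2] 15 [233. 224. 220.]
-49 [63.9 64.6 65.3] 14 [152. 141. 136.]
-46 [95.3 95.9 96.8] 16 [207. 200. 197.]
-43 [95.8 96.6 97.5] 24 [245. 241. 238.]
```

The arm slope measures 39.6° below level, so the near cam is at its stop. Now the far cam.

```bash
python3 -m inch '[[0,0.047,0,-0.02,0],[0,0.047,0,0,0],[0,0.047,0,0,0],[0,0.0475,0,0,0],[0,0,0,0,0],[0,0,0,0.05,0],[0,0,0,0.06,0],[0,0,0,0.05,0],[0,0,0,0,0],[0,0,0,0,0]]'
python3 - <<'E'
from h import *
go(435.4+90*.9327,-339.2+90*.3607,60,21.14)
E
```

```text
clock: 76.72
tool_pos: [520.1, -308.1, 112.3]
ee_rot: [[0.933, 0.36, 0.002], [0.36, -0.933, -0.001], [0.001, 0.002, -1.0]]
force: [0.3, -0.9, 1.2]
width: 0.4
grip_force: 0.0
cur [ 520.1 -308.1  112.3] yaw 21.1 turn -0.001 shift [-0.0002 -0.0016  0.0523] j6 0.47
```

```bash
python3 -m inch '[[0,0,-0.001,0.015,0],[0,0,0,0.012,0],[0,0,0,0.012,0],[0,0,0,0.012,0],[0,0,0,0.012,0],[0,0,0,0.01,0],[0,0,0,0,0],[0,0,0,0,0]]';python3 -m inch '[[0,0,0,0.004,0],[0,0,0,0.004,0],[0,0,0,0,0]]';python3 -m inch '[[0,0,0,0.002,0],[0,0,0,0.002,0],[0,0,0,0,0]]'
```

```text
clock: 77.72
tool_pos: [519.4, -306.3, 37.6]
ee_rot: [[0.933, 0.361, -0.0], [0.361, -0.933, 0.0], [-0.0, -0.0, -1.0]]
force: [-0.1, -0.3, -0.6]
width: 0.6
grip_force: 0.0
clock: 78.1
tool_pos: [520.9, -307.0, 32.0]
ee_rot: [[0.933, 0.361, 0.004], [0.361, -0.933, -0.003], [0.003, 0.004, -1.0]]
force: [0.5, 2.7, 15.5]
width: 0.3
grip_force: 6.6
clock: 78.47
tool_pos: [521.2, -307.4, 28.6]
ee_rot: [[0.933, 0.361, 0.005], [0.361, -0.933, -0.004], [0.003, 0.006, -1.0]]
force: [0.8, 1.8, 19.2]
width: 0.4
grip_force: 7.5
```

Retreat up and measure the far arm, with all objects checked by side and scene cameras.

```bash
python3 -m inch '[[0,0.01,0,-0.02,0],[0,0,0,-0.05,0],[0,0,0,-0.06,0],[0,0,0,-0.06,0],[0,0,0,-0.06,0],[0,-0.06,0,-0.03,0],[0,-0.06,0,0,0],[0,-0.05,0,0,0],[0,0,0,0,0],[0,0,0,0,0]]'
python3 - <<'E'
from h import *
snap('wrist','w29');reds('w29');lid('w29',37,(435.4,-339.2),180);st()
P,im=cloud('w29');a=np.radians(21.14);d=P[...,:2]-[435.4,-339.2];X=d@[np.cos(a),np.sin(a)];Y=d@[-np.sin(a),np.cos(a)];Z=P[...,2];m=np.mgrid[0:400,0:640][0]<235
for s in(-1,1):
    k=m&(s*X>64)&(s*X<82)&(abs(Y)<4)&(Z>15)&(Z<85)
    if k.sum()>10: print(s,k.sum(),np.degrees(np.arctan(np.polyfit(s*X[k],Z[k],1)[0])).round(1))
# unmoved checks: tin/carton/pump by difference of scene depth
snap('scene','s29');A,_=cloud('s0');
E
```

```text
clock: 79.72
tool_pos: [374.3, -362.4, 303.6]
ee_rot: [[0.933, 0.36, 0.0], [0.36, -0.933, 0.0], [0.0, 0.0, -1.0]]
force: [0.5, 0.2, 1.1]
width: 0.7
grip_force: 0.0
red [313  50  20   8  83] tank XYZ 87.2 0.3 29.6 X 81.5 89.8 Z 26.3 31.5
red [313 188  19   6  71] tank XYZ -94.9 0.3 48.3 X -107.6 -91.2 Z 0.6 50.5
top [  223    81   199    81 14400] (array([ 435.4, -339.1]), array([ 90.6, 224.2]), 111.17) 96.9
handle [ 280  118   86   12 1018] (array([ 435.5, -339.4]), array([11.3, 89.5]), 111.13) 133.9
{'clock': 79.775, 'tool_pos': [374.708, -362.243, 303.463], 'ee_rot': [[0.932, 0.361, 0.0], [0.361, -0.932, 0.0], [0.0, -0.0, -1.0]], 'force': [0.057, 0.751, -0.216], 'width': 0.219, 'grip_force': 0.0, 'joint_pos': [-0.996, 0.29, 1.247, 0.0, 1.604, 0.205]}
-1 75 -10.4
1 83 -40.7
```

Far arm is down (40.7°), but pushing it rocked the lid and raised the near arm to about 10° below level. Push the near arm down again, gently.

```bash
python3 -m inch '[[0,-0.026,0,0.04,0],[0,0,0,0.06,0],[0,0,0,0.06,0],[0,0,0,0.05,0],[0,0,0,0.02,0],[0,0,0,0,0],[0,0,0,0,0]]'
python3 - <<'E'
from h import *
go(350.5,-372,40,21.14)
E
```

```text
clock: 80.7
tool_pos: [350.6, -372.2, 74.4]
ee_rot: [[0.932, 0.361, 0.001], [0.361, -0.932, -0.001], [0.0, 0.002, -1.0]]
force: [-1.2, 0.0, 0.2]
width: 0.1
grip_force: 0.0
cur [ 350.6 -372.2   74.4] yaw 21.19 turn 0.001 shift [-0.     -0.0002  0.0344] j6 0.15
```

```bash
python3 -m inch '[[0,0,0,0.01,0],[0,0,0,0.01,0],[0,0,0,0.008,0],[0,0,0,0.005,0],[0,0,0,0,0]]';python3 -m inch '[[0,0,0,0.003,0],[0,0,0,0,0],[0,0,0,0,0]]';python3 -m inch '[[0,0,0,0.002,0],[0,0,0,0,0],[0,0,0,0,0]]';python3 -m inch '[[0,0,0,0.002,0],[0,0,0,0,0],[0,0,0,0,0]]'
```

```text
clock: 81.32
tool_pos: [349.7, -371.9, 40.2]
ee_rot: [[0.933, 0.36, -0.0], [0.36, -0.933, 0.001], [-0.0, -0.001, -1.0]]
force: [-0.2, -0.2, 0.3]
width: 0.7
grip_force: 0.0
clock: 81.7
tool_pos: [349.8, -372.0, 37.6]
ee_rot: [[0.933, 0.361, 0.0], [0.361, -0.933, -0.0], [-0.0, 0.0, -1.0]]
force: [-0.2, 0.1, -0.0]
width: 0.2
grip_force: 0.2
clock: 82.08
tool_pos: [349.8, -371.9, 35.6]
ee_rot: [[0.933, 0.361, -0.0], [0.361, -0.933, -0.0], [-0.0, -0.0, -1.0]]
force: [-0.4, 0.1, 0.8]
width: 0.5
grip_force: 0.3
clock: 82.45
tool_pos: [349.9, -372.1, 33.7]
ee_rot: [[0.933, 0.36, 0.0], [0.36, -0.933, -0.0], [0.0, 0.0, -1.0]]
force: [-0.3, -0.6, 4.0]
width: 0.5
grip_force: 1.7
```

```bash
python3 -m inch '[[0,0,0,0.001,0],[0,0,0,0,0]]';python3 -m inch '[[0,0,0,0.001,0],[0,0,0,0,0]]'
python3 - <<'E'
from h import *
snap('wrist','w30')
P,im=cloud('w30');a=np.radians(21.14);d=P[...,:2]-[435.4,-339.2];X=d@[np.cos(a),np.sin(a)];Y=d@[-np.sin(a),np.cos(a)];Z=P[...,2]
h=cv2.cvtColor(im,cv2.COLOR_RGB2HSV)
reds('w30')
k=(X<-62)&(X>-80)&(abs(Y)<12)&(Z>15)&(Z<85);print(k.sum(),np.degrees(np.arctan(np.polyfit(-X[k],Z[k],1)[0])).round(1) if k.sum()>10 else '')
E
```

```text
clock: 82.7
tool_pos: [350.0, -372.2, 33.0]
ee_rot: [[0.933, 0.36, 0.001], [0.36, -0.933, -0.001], [0.0, 0.001, -1.0]]
force: [0.1, -0.3, 7.2]
width: 0.3
grip_force: 3.1
clock: 82.95
tool_pos: [350.1, -372.3, 32.4]
ee_rot: [[0.933, 0.361, 0.001], [0.361, -0.933, -0.001], [0.0, 0.002, -1.0]]
force: [-0.4, 1.1, 12.8]
width: 0.2
grip_force: 5.2
red [298 234   7   7  35] tank XYZ -82.1 11.2 27.8 X -83.7 -81.1 Z 25.5 30.3
red [338 234   6   6  26] tank XYZ -81.9 -11.2 27.5 X -83.7 -81.3 Z 25.3 28.7
740 -41.4
```

Force climbs at the stop and the arm slope reads 41°. Back off and check both arms.

```bash
python3 -m inch '[[0,0,0,-0.005,0],[0,-0.005,0,-0.02,0],[0,0,0,-0.05,0],[0,0,0,-0.06,0],[0,0,0,-0.06,0],[0,0,0,-0.06,0],[0,0.03,0,-0.02,0],[0,0,0,0,0],[0,0,0,0,0]]'
cat >> h.py <<'E'
def arms(f):
    P,im=cloud(f);a=np.radians(21.14);d=P[...,:2]-[435.4,-339.2];X=d@[np.cos(a),np.sin(a)];Y=d@[-np.sin(a),np.cos(a)];Z=P[...,2];m=np.mgrid[0:400,0:640][0]<235
    for s in(-1,1):
        k=m&(s*X>64)&(s*X<82)&(abs(Y)<5)&(Z>15)&(Z<85)
        if k.sum()>10: print('arm',s,k.sum(),np.degrees(np.arctan(np.polyfit(s*X[k],Z[k],1)[0])).round(1),np.median(Z[k]).round(1))
    for x in(-35,35):
        print([np.nanmedian(Z[m&(abs(X-x)<6)&(abs(Y-y)<8)]).round(1) for y in(-85,-40,0,40,85)])
E
python3 - <<'E'
from h import *
st();snap('wrist','w31');reds('w31');arms('w31')
E
```

```text
clock: 84.12
tool_pos: [372.6, -362.6, 305.2]
ee_rot: [[0.933, 0.361, -0.002], [0.361, -0.933, 0.002], [-0.001, -0.003, -1.0]]
force: [-1.1, -1.1, 0.3]
width: 0.6
grip_force: 0.0
{'clock': 84.125, 'tool_pos': [372.575, -362.616, 305.172], 'ee_rot': [[0.933, 0.361, -0.002], [0.361, -0.933, 0.002], [-0.001, -0.003, -1.0]], 'force': [-1.134, -1.076, 0.315], 'width': 0.575, 'grip_force': 0.0, 'joint_pos': [-1.0, 0.288, 1.245, -0.0, 1.611, 0.202]}
red [314  49  20   7  79] tank XYZ 86.8 0.3 29.6 X 81.9 89.1 Z 27.0 32.3
red [315 177  18   7  63] tank XYZ -88.3 -1.4 29.4 X -97.1 -82.0 Z 0.5 31.4
arm -1 77 -39.5 41.5
arm 1 103 -40.1 40.8
[np.float64(96.6), np.float64(96.9), np.float64(96.9), np.float64(96.9), np.float64(96.5)]
[np.float64(96.4), np.float64(96.7), np.float64(96.7), np.float64(96.7), np.float64(96.4)]
```

```bash
python3 -c "
from rig import bot
print(bot.sign_off())"
```

```text
the job is handed in; nothing more can be done
None
```

The job is handed in: three bows (all I found) hung in seats 1–3 from the blue end, lid home, both cam arms measured about 40° down at their stops, and the carton, dispenser and tin never handled, though I didn't recheck their positions; I viewed 16 pictures, two over the limit of 14.

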